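# Stack tapered ingots inverted and crosswise on a pallet

### The job

Stack the three tapered aluminium ingots on the pallet so that every layer stays level: turn the blue-banded ingot upside down and lay it lengthwise, squarely on the plain ingot, sloping face on sloping face with its thick end over the plain one's thin end, so that the top is flat; then lay the yellow-banded ingot, sloping face up, crosswise and centred on top. Leave the plain ingot where it lies on the pallet, do not disturb the other things on the table, and let go of the stack.

Things in the scene. Friction and masses are not known exactly. Their poses are not given: they have to be found in the camera images.
- pallet: Small wooden pallet, fixed to the table, 180 x 140 x 24 mm high. Origin: centre of its underside; x along its 180 mm length, z up.
- ingot_plain: Unpainted cast aluminium wedge, 120 mm long, 40 wide (sides parallel). Flat base; opposite face slopes 7.6 degrees, thickness 32 mm at the thin end to 48 at the thick end. Origin: centre of the flat base; x along the length to the thick end (ends at -60 and +60 mm), y across, z from the base to the sloping face. Loose, lies base down on the pallet, base 24 mm above the table.
- ingot_blue: Ingot like ingot_plain in size, shape, origin and axes, with an 18 mm wide blue band painted round its middle, 0.36 to 0.54 kg, centre of mass at x = 4, z = 20 mm. Starts base down on the table; stands steadily on its thick end (flat, square to the base). Upside down on the plain ingot its origin is 80 mm above the plain one's, x axes opposed.
- ingot_yellow: Ingot like ingot_plain in size, shape, origin and axes, with an 18 mm wide yellow band painted round its middle, 0.36 to 0.54 kg, centre of mass at x = 4, z = 20 mm. Starts base down on the table. On top of the finished pair its origin lies 80 mm above the plain one's.
- tape_black: Black tape roll lying flat, 70 mm across, 18 mm high, loose bystander. Origin: centre of its underside.
- glue_bottle: White glue bottle with red cap, standing, 34 mm across, 100 mm high, loose bystander. Origin: centre of its underside.
- screwdriver: Screwdriver with red handle, 191 mm long, 26 mm thick, lying along its y, loose bystander. Origin: centre of its underside.
- letter_06: Round ring-shaped acrylic sign letter, black with a white face, 50 x 49 x 17 mm, loose bystander. Origin: centre of its underside.

How it is judged (in metres and radians):
On the way, in this order (a step that is already met when the one before it is completed fails the run):
1. the blue-banded ingot lies upside down on the plain one, slope on slope, released and at rest (distance of ingot_plain from where it was at the start of the episode below 0.015 m and angle between ingot_plain's own z axis and vertical below 0.05 rad and angle between ingot_blue's own z axis and vertical above 3.08 rad and angle between the x axis of ingot_blue and the x axis of ingot_plain, either way round below 0.14 rad and x of ingot_blue in the frame of ingot_plain between -0.012 and 0.012 m and y of ingot_blue in the frame of ingot_plain between -0.01 and 0.01 m and z of ingot_blue in the frame of ingot_plain between 0.075 and 0.085 m and contact force between ingot_blue and the fingers below 0.1 N and linear speed of ingot_blue below 0.02 m/s and angular speed of ingot_blue below 0.2 rad/s), for 0.2 s.
2. the yellow-banded ingot lies base down crosswise on top, released and at rest (all of step 1 and angle between ingot_yellow's own z axis and vertical below 0.06 rad and angle between the x axis of ingot_yellow and the y axis of ingot_plain, either way round below 0.17 rad and x of ingot_yellow in the frame of ingot_plain between -0.015 and 0.015 m and y of ingot_yellow in the frame of ingot_plain between -0.015 and 0.015 m and z of ingot_yellow in the frame of ingot_plain between 0.074 and 0.086 m and contact force between ingot_yellow and the fingers below 0.1 N and linear speed of ingot_yellow below 0.02 m/s and angular speed of ingot_yellow below 0.2 rad/s), for 0.2 s.
At the end, for the whole second after the job is handed in: Plain ingot level, moved under 15 mm. Blue upside down along it: level to 0.06 rad, aligned to 0.14, centred to 12 mm along, 10 across, base 80+-5 mm above the plain base. Yellow base down on top: level to 0.06, crosswise to 0.17, centred to 15 mm, 80+-6 mm up. Released, at rest (all of step 2); the robot touches nothing.
It fails at once if the black tape roll is pushed away or tipped (moved more than 30 mm) (distance of tape_black from where it was at the start of the episode above 0.03 m).
It fails at once if the glue bottle is pushed away or tipped (moved more than 30 mm) (distance of glue_bottle from where it was at the start of the episode above 0.03 m).
It fails at once if the screwdriver is pushed away or tipped (moved more than 30 mm) (distance of screwdriver from where it was at the start of the episode above 0.03 m).
It fails at once if the ring-shaped letter is pushed away or tipped (moved more than 30 mm) (distance of letter_06 from where it was at the start of the episode above 0.03 m).
It also fails if it takes over 72 s, if anything falls off the work surface, if the arm or the gripper's body presses on something with over 40 N, if the wrist force passes 120 N, or if a joint passes its speed limit or range.

### The arm

A 6-joint arm with a two-finger parallel gripper is mounted at the origin on a cart in front of the work surface, level with it; the furniture and walls round the work are solid. World frame = base frame: x ahead of the robot, y to its left, z up, the work surface at z = 0. Lengths are in mm, angles in rad, forces in N, time in s.
With the tool pointing down it reaches from about 350 to 975 mm from the base axis. Payload 7.1 kg.
Tool frame: the origin (TCP) lies at the very end of the fingers, on their centre line; the grasp point (between the pads) lies 19 mm behind it; x points along the fingers, z is the direction in which the jaws open and shut, and the axes are right-handed (so a half turn about x gives the same grasp; the last joint's range is limited). The gripper opens to 88 mm and grips with 3 to 60 N. Pads are 20 mm wide; open, the fingers measure 115 mm over their backs; the gripper's body (75 mm by 178 mm) begins 61 mm behind the grasp point.
Start: joints at [-1.155, 0.423, 1.63, -0, 1.089, -0.019], TCP at [263.283, -566.822, 222.675] pointing down, gripper open.
Joint ranges: [-3, 3], [-0.9, 2.11], [0.09, 2.58], [-1.31, 4.45], [0.11, 2.69], [-2.54, 2.54]. Speed limits (rad/s): [2.39, 2.39, 3.01, 3.14, 3.14, 3.14].

### API

Orientations are given as a rotation vector (axis times angle).
In Python, from workcell import * gives the robot as it stands.
- The arm moves only by the shell command python3 -m crank 'ROWS'. ROWS is JSON, a list of rows, each a list of 3 entries, a list of its own where there are three numbers: the shift along the tool's x, y, z in cm, then the turn, a rotation vector about the tool's x, y, z in degrees, then the finger opening in cm, from 0 to 8.78. In form: [[[dx, dy, dz], [rx, ry, rz], claw], ...]. A call has 1 to 5 rows; each row shifts and turns the commanded pose from where the row before left it, along the tool's axes as they then stand; what a row does not reach is not made up. A row lasts 1/8 s, in which the tool goes at most 62.5 mm and 10.7 degrees, less where a joint would pass 70% of its speed; a pose out of reach is approached as far as the arm can. A call with a gripper value outside its range is refused whole. The fingers move at their own pace and stop on an object; the grip force is fixed at half the most. Time passes only in rows, so rows that do not move let the fingers close. It gives the time, the measured TCP pose, the force and the opening at its end, in the units of the state.
- get_obs(): the state, without advancing time (a new reading comes with each control period).
- get_image(name): name is "side" or "top"; returns a dict with "pixels" (400x640x3 uint8, red, green, blue), "mtx" (3x3 intrinsics, pixels), "D" ([k1, k2, p1, p2, k3] as OpenCV has them; the pictures are not rectified), "view" (4x4, takes a point from world to camera coordinates). Camera axes: x right, y down, z forward; pixel columns grow to the right and rows downward; lengths in mm; the calibration is good to about 2 mm. A picture is of the moment at which its call begins. There is no depth.
- close_job(): hands the job in, once; it reports no verdict.
The state is a dict: "t": time; "qpos": joint angles; "qvel": joint speeds; "joint_torque": joint torques, N m; "ee_pos": TCP position; "orientation": TCP orientation; "ft_force": force on the tool from outside, world axes, zero at the start; "moment": the same for the moment, N m; "width": finger opening in mm.
Only numpy, scipy, OpenCV 4.12 (cv2) and the standard library are available. Lean on these libraries where they do the work, as an engineer would, in place of code of your own. Each camera call takes 0.05 s, during which the arm holds its last target.

## Working session

There is one attempt and no reset: what is moved stays moved. The work goes in short steps, Python scripts to look and compute and a shell command to move; the robot and the scene stay as the last step left them, time stands still between calls to the robot, and variables do not carry over. Pictures are saved under pics/ and viewed, and the job is handed in when it is done.

```bash
ls; mkdir -p pics; python3 - <<'E'
from workcell import *
import cv2
o=get_obs(); print(o)
for n in("top","side"):
    d=get_image(n); cv2.imwrite(f"pics/{n}0.png",d["pixels"][:,:,::-1]); print(n,d["mtx"],d["D"],d["view"])
E
```

```text
pics
{'t': 0.0, 'qpos': array([-1.15501340e+00,  4.23797793e-01,  1.63065782e+00, -8.24358163e-06,
        1.08860829e+00, -1.89922263e-02]), 'qvel': array([ 5.47779226e-04, -7.48090878e-05,  3.22304429e-04,  3.50957193e-04,
       -8.53208836e-04,  3.61387457e-04]), 'joint_torque': array([-1.21758691e-03, -5.44625258e+01, -2.73666233e+01,  6.43436029e-02,
        2.27896805e-02, -1.29309547e-04]), 'ee_pos': array([ 263.06203397, -566.34798395,  221.94121897]), 'orientation': array([ 0.88408387,  1.38532664, -0.88275567]), 'ft_force': array([-0.67150255, -0.37594512,  0.53172651]), 'moment': array([ 0.02204469,  0.02073834, -0.01767944]), 'width': 87.54774029674535}
top [[409.80809482   0.         312.29859126]
 [  0.         409.80809482 196.7410408 ]
 [  0.           0.           1.        ]] [-0.0173877  0.         0.         0.         0.       ] [[-2.40922858e-02 -9.99691393e-01  6.05645796e-03  1.00908832e+02]
 [-9.97519714e-01  2.36382835e-02 -6.62997141e-02  5.35781676e+02]
 [ 6.61360893e-02 -7.63874787e-03 -9.97781372e-01  1.21468319e+03]
 [ 0.00000000e+00  0.00000000e+00  0.00000000e+00  1.00000000e+00]]
side [[393.66672034   0.         324.04756456]
 [  0.         393.66672034 195.74033453]
 [  0.           0.           1.        ]] [-0.09438364  0.          0.          0.          0.        ] [[-9.96952424e-01 -7.74805770e-02  9.08981859e-03  5.54260062e+02]
 [-4.04486611e-02  4.13759394e-01 -9.09487256e-01  3.36873204e+01]
 [ 6.67065996e-02 -9.07083196e-01 -4.15632416e-01  1.09172624e+03]
 [ 0.00000000e+00  0.00000000e+00  0.00000000e+00  1.00000000e+00]]
```

View pics/top0.png

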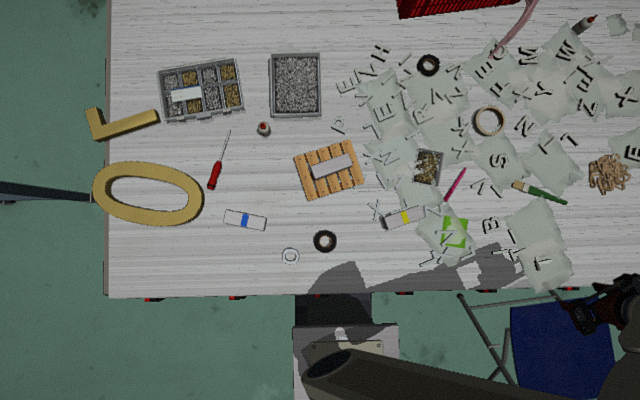

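View pics/side0.png

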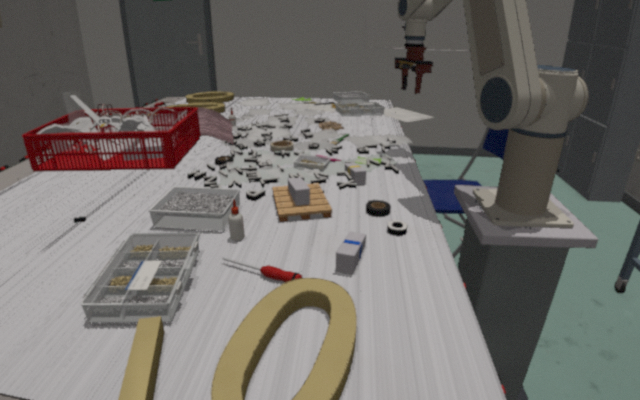

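The top view shows the pallet with the plain ingot at about (332,168), blue at (245,219), yellow at (402,216), the tape at (325,240), the ring at (290,256), the screwdriver at (218,165) and the glue bottle at (263,129). Next I'll zoom in.

```bash
python3 - <<'E'
import cv2,numpy as np
a=cv2.imread("pics/top0.png")
def z(x0,y0,w,h,s,n,im=a): cv2.imwrite(n,cv2.resize(im[y0:y0+h,x0:x0+w],None,fx=s,fy=s,interpolation=cv2.INTER_CUBIC))
z(285,130,90,75,8,"pics/zp.png")
z(215,195,65,50,11,"pics/zb.png")
z(370,190,70,50,11,"pics/zy.png")
b=cv2.imread("pics/side0.png")
z(265,150,140,130,5,"pics/zs.png",b)
E
```

```text
(no output)
```

View pics/zp.png

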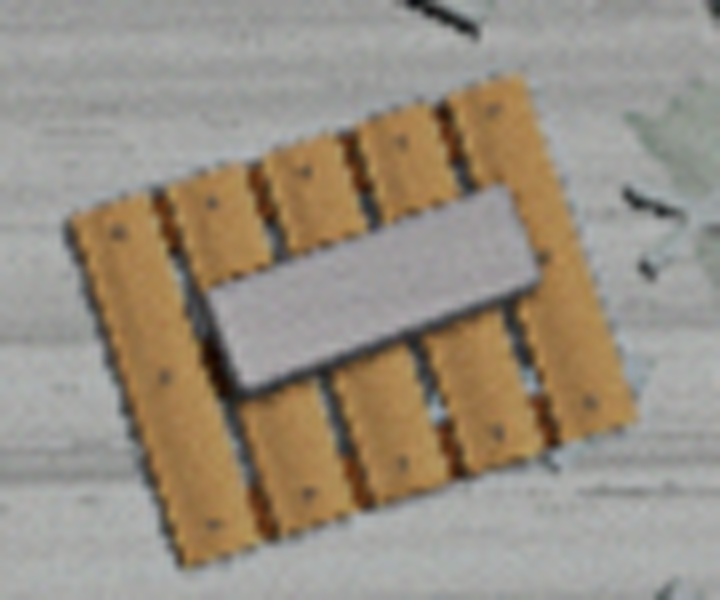

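View pics/zb.png

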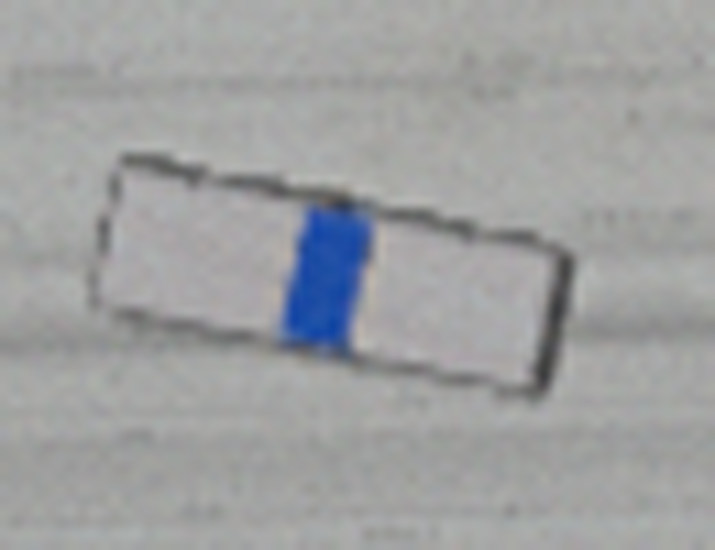

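View pics/zy.png

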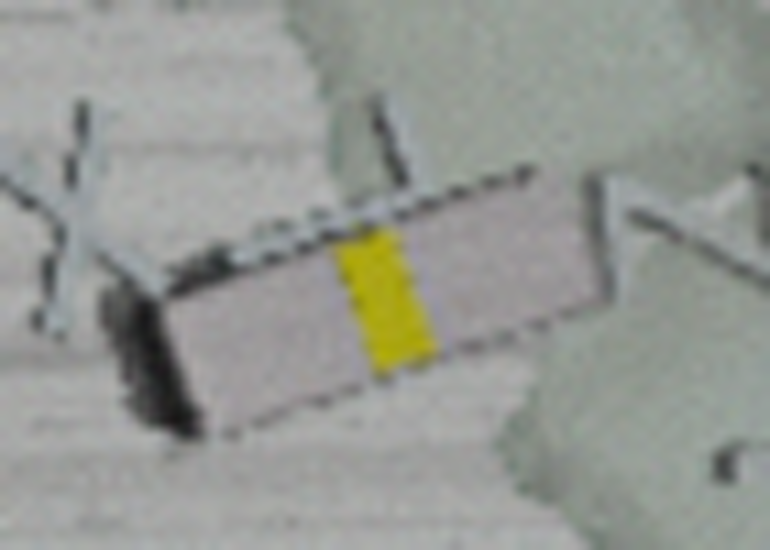

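View pics/zs.png

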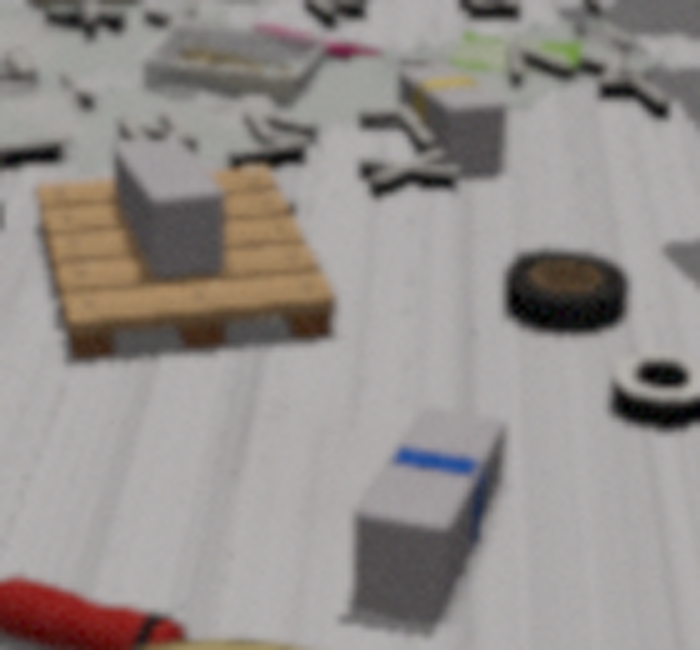

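```bash
cat > h.py <<'E'
import numpy as np,cv2
from workcell import *
def cam(n):
    d=get_image(n); return d
def ray(d,p):
    u=cv2.undistortPoints(np.array(p,float).reshape(-1,1,2),np.array(d["mtx"]),np.array(d["D"])).reshape(-1,2)
    V=np.array(d["view"]);R=V[:3,:3];t=V[:3,3]
    return -R.T@t, np.c_[u,np.ones(len(u))]@R
def onz(d,p,z):
    c,r=ray(d,p); z=np.broadcast_to(z,len(r)); return c+r*((z-c[2])/r[:,2])[:,None]
def proj(d,P):
    V=np.array(d["view"]);return cv2.projectPoints(np.array(P,float).reshape(-1,1,3),cv2.Rodrigues(V[:3,:3])[0],V[:3,3],np.array(d["mtx"]),np.array(d["D"]))[0].reshape(-1,2)
E
python3 - <<'E'
from h import *
d=cam("top");s=cam("side")
print(ray(d,[[0,0]])[0],ray(s,[[0,0]])[0])
im=d["pixels"].astype(float)
for n,p in dict(plain=(332,168),blue=(235,216),yel=(392,218),tab=(300,220),tab2=(270,225),paper=(430,225)).items():
    print(n,im[p[1]-2:p[1]+3,p[0]-2:p[0]+3].mean((0,1)))
def rect(box,mode):
    x0,y0,x1,y1=box
    c=cv2.resize(im[y0:y1,x0:x1].astype(np.float32),None,fx=4,fy=4,interpolation=cv2.INTER_LINEAR)
    c=cv2.GaussianBlur(c,(0,0),2.5)
    R,G,B=c[...,0],c[...,1],c[...,2]
    m=((R+B)/2-G>3)&(R>110)&(abs(R-B)<25)
    if mode=="b": m|=(B-R>40)
    if mode=="y": m|=(R-B>40)
    m=cv2.morphologyEx(m.astype(np.uint8)*255,cv2.MORPH_CLOSE,np.ones((9,9)))
    cs=cv2.findContours(m,0,1)[0];k=max(cs,key=cv2.contourArea)
    cv2.imwrite(f"pics/m{mode}.png",m)
    r=cv2.minAreaRect(k);bp=cv2.boxPoints(r)
    return (bp+.5)/4-.5+[x0,y0],cv2.contourArea(k)/(r[1][0]*r[1][1])
for mode,box in dict(p=(300,145,365,190),b=(215,200,275,240),y=(375,198,432,235)).items():
    bp,f=rect(box,mode); print(mode,bp.round(2).tolist(),f)
    h=64 if mode=="p" else 40
    P=onz(d,bp,h); print(P.round(1).tolist(), [np.linalg.norm(P[i]-P[(i+1)%4]).round(1) for i in range(4)],P.mean(0))
E
```

```text
[ 456.54951283   97.49139071 1246.89927835] [ 481.10817418 1019.29246855  479.35687935]
plain [158.32 155.48 156.52]
blue [169.08 166.52 167.6 ]
yel [155.48 153.04 153.76]
tab [165.76 166.92 165.76]
tab2 [153.04 154.08 152.52]
paper [147.16 155.   147.84]
p [[337.53, 167.08], [340.38, 166.13], [340.95, 167.85], [338.1, 168.8]] 0.7093822483798073
[[619.7, 13.0, 64.0], [622.3, 4.6, 64.0], [617.2, 3.1, 64.0], [614.6, 11.5, 64.0]] [np.float64(8.8), np.float64(5.3), np.float64(8.8), np.float64(5.3)] [618.41496687   8.05219883  64.        ]
b [[238.4, 226.21], [240.71, 212.39], [249.87, 213.92], [247.56, 227.74]] 0.8536321572478704
[[455.0, 307.3, 40.0], [495.4, 300.0, 40.0], [490.3, 273.1, 40.0], [449.9, 280.4, 40.0]] [np.float64(41.1), np.float64(27.4), np.float64(41.1), np.float64(27.3)] [472.63460754 290.19143605  40.        ]
y [[394.9, 215.57], [405.77, 207.6], [413.73, 218.45], [402.86, 226.42]] 0.5555281534151896
[[475.2, -153.9, 40.0], [497.9, -186.9, 40.0], [465.3, -209.2, 40.0], [442.7, -176.2, 40.0]] [np.float64(40.1), np.float64(39.5), np.float64(40.1), np.float64(39.4)] [ 470.25865447 -181.56630165   40.        ]
```

```bash
cat >> h.py <<'E'
def rect(im,box,mode,thr=0.5,dark=110):
    x0,y0,x1,y1=box
    c=cv2.resize(im[y0:y1,x0:x1].astype(np.float32),None,fx=4,fy=4,interpolation=cv2.INTER_LINEAR)
    c=cv2.GaussianBlur(c,(0,0),3.)
    R,G,B=c[...,0],c[...,1],c[...,2]
    m=((R+B)/2-G>thr)&((R+G+B)/3>dark)&(abs(R-B)<25)
    if mode=="b": m|=(B-R>25)
    if mode=="y": m|=(R-B>25)
    m=cv2.morphologyEx(m.astype(np.uint8)*255,cv2.MORPH_CLOSE,np.ones((9,9)))
    m=cv2.morphologyEx(m,cv2.MORPH_OPEN,np.ones((13,13)))
    k=max(cv2.findContours(m,0,1)[0],key=cv2.contourArea)
    r=cv2.minAreaRect(k);bp=cv2.boxPoints(r)
    v=cv2.resize(im[y0:y1,x0:x1][:,:,::-1],None,fx=4,fy=4); cv2.drawContours(v,[k],-1,(0,255,0),1); cv2.polylines(v,[bp.astype(int)],True,(0,0,255),1)
    return (bp+.5)/4-.5+[x0,y0],cv2.contourArea(k)/(r[1][0]*r[1][1]),v
E
python3 - <<'E'
from h import *
d=cam("top");im=d["pixels"]
vs=[]
for mode,box in dict(p=(300,145,365,195),b=(215,195,280,245),y=(370,195,435,245)).items():
    bp,f,v=rect(im,box,mode); vs.append(v);print(mode,bp.round(2).tolist(),f)
    h=64 if mode=="p" else 40
    P=onz(d,bp,h); print(P.round(1).tolist(), [np.linalg.norm(P[i]-P[(i+1)%4]).round(1) for i in range(4)],P.mean(0))
cv2.imwrite("pics/rects.png",np.hstack(vs))
E
```

```text
p [[310.19, 165.89], [347.87, 152.07], [352.44, 164.53], [314.76, 178.35]] 0.9242891467121291
[[625.0, 92.4, 64.0], [663.0, -18.4, 64.0], [626.1, -30.6, 64.0], [588.3, 80.0, 64.0]] [np.float64(117.2), np.float64(38.9), np.float64(116.9), np.float64(38.8)] [625.59703875  30.83738636  64.        ]
b [[222.32, 225.24], [224.06, 209.85], [265.58, 214.55], [263.83, 229.94]] 0.8131116526696202
[[458.9, 354.5, 40.0], [504.0, 348.9, 40.0], [487.3, 226.9, 40.0], [442.3, 232.8, 40.0]] [np.float64(45.4), np.float64(123.1), np.float64(45.4), np.float64(122.8)] [473.14909011 290.76357801  40.        ]
y [[383.79, 216.84], [420.09, 203.73], [424.86, 216.92], [388.56, 230.03]] 0.8501422364248938
[[472.2, -120.9, 40.0], [508.3, -229.9, 40.0], [469.0, -242.4, 40.0], [433.1, -133.6, 40.0]] [np.float64(114.7), np.float64(41.2), np.float64(114.5), np.float64(41.1)] [ 470.66825732 -181.69468003   40.        ]
```

View pics/rects.png

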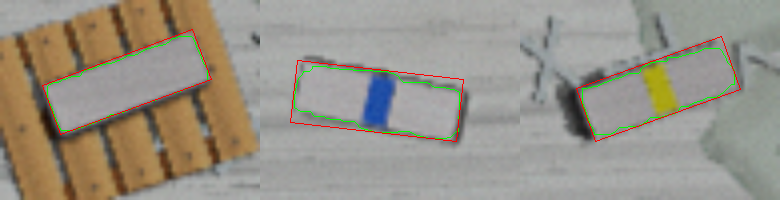

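```bash
cat > m.py <<'E'
from h import *
d=cam("top");s=cam("side")
def px(z,x0,y0,sc): return (np.array(z,float)+.5)/sc-.5+[x0,y0]
# corner order: left-top,right-top,right-bottom,left-bottom in top image; left end = +y end
C=dict(plain=(px([(208,290),(506,184),(542,280),(243,391)],285,130,8),24),
 blue=(px([(119,166),(562,246),(538,390),(97,309)],215,195,11),0),
 yellow=(px([(165,295),(580,172),(612,300),(203,437)],370,190,11),0))
for n,(c,b) in C.items():
    for lab,(hl,hr) in dict(thickleft=(48,32),thickright=(32,48)).items():
        P=onz(d,c,[b+hl,b+hr,b+hr,b+hl])
        L=(P[0]+P[3])/2;Rr=(P[1]+P[2])/2
        ax=(L-Rr)*(1 if lab=="thickleft" else -1)
        print(n,lab,"ctr",((L+Rr)/2).round(1),"yaw",np.degrees(np.arctan2(ax[1],ax[0])).round(1),"L",np.linalg.norm((L-Rr)[:2]).round(1),"W",np.linalg.norm(P[0]-P[3]).round(1),np.linalg.norm(P[1]-P[2]).round(1))
        B=P.copy();B[:,2]=b
        print("   side top",proj(s,P).round(1).tolist()," base",proj(s,B).round(1).tolist())
E
python3 m.py
```

```text
plain thickleft ctr [625.3  30.2  64. ] yaw 109.7 L 117.4 W 38.8 37.8
   side top [[295.4, 188.3], [287.6, 177.7], [300.5, 176.6], [310.1, 187.1]]  base [[295.8, 205.0], [287.9, 187.9], [300.7, 186.7], [310.2, 203.6]]
plain thickright ctr [625.1  31.   64. ] yaw -72.2 L 114.2 W 39.3 37.3
   side top [[294.7, 193.9], [288.3, 172.7], [301.1, 171.6], [309.4, 192.6]]  base [[294.9, 204.9], [288.8, 188.1], [301.4, 187.0], [309.5, 203.6]]
blue thickleft ctr [473.3 288.9  40. ] yaw 78.2 L 117.7 W 38.3 39.1
   side top [[336.6, 251.0], [349.2, 230.3], [366.0, 232.6], [355.3, 253.6]]  base [[336.1, 270.6], [348.7, 242.2], [365.3, 244.6], [354.3, 273.3]]
blue thickright ctr [473.5 289.7  40. ] yaw -101.5 L 122.8 W 38.8 38.6
   side top [[336.0, 258.6], [349.6, 223.8], [366.3, 226.0], [354.9, 261.2]]  base [[335.7, 271.5], [348.9, 241.8], [365.2, 244.2], [354.2, 274.3]]
yellow thickleft ctr [ 470.6 -184.1   40. ] yaw 105.6 L 120.3 W 38.9 35.5
   side top [[353.9, 170.0], [344.9, 161.9], [355.2, 161.5], [366.2, 169.4]]  base [[353.3, 184.3], [344.6, 170.7], [354.8, 170.3], [365.4, 183.7]]
yellow thickright ctr [ 470.4 -183.3   40. ] yaw -73.6 L 113.0 W 39.4 35.1
   side top [[353.6, 174.5], [345.2, 157.8], [355.5, 157.5], [366.0, 173.9]]  base [[353.2, 183.9], [344.8, 171.2], [354.9, 170.8], [365.4, 183.3]]
```

```bash
python3 - <<'E'
import cv2,numpy as np
b=cv2.imread("pics/side0.png")
def z(x0,y0,w,h,s): return cv2.resize(b[y0:y0+h,x0:x0+w],None,fx=s,fy=s,interpolation=cv2.INTER_CUBIC)
cv2.imwrite("pics/zs3.png",np.hstack([z(280,165,40,60,6*1),z(325,220,50,60,6),z(335,150,40,60,6)]))
E
```

```text
(no output)
```

View pics/zs3.png

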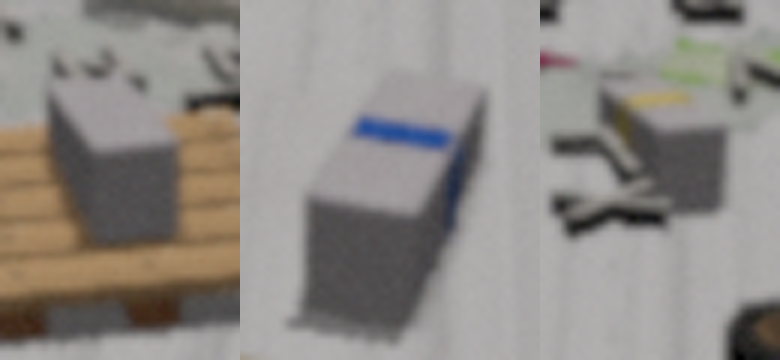

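```bash
python3 - <<'E'
from h import *
from scipy.spatial.transform import Rotation as R
o=get_obs();print(R.from_rotvec(o["orientation"]).as_matrix().round(3))
d=cam("top")
print(onz(d,[(325,240),(290,256),(263,129),(211,187),(230,130),(293,157),(362,181)],[18,17,100,20,10,24,24]).round(0))
E
```

```text
[[-0.     0.907  0.421]
 [ 0.     0.421 -0.907]
 [-1.     0.    -0.   ]]
[[408.  53.  18.]
 [363. 159.  17.]
 [728. 224. 100.]
 [574. 392.  20.]
 [749. 335.  10.]
 [659. 143.  24.]
 [581. -62.  24.]]
```

```bash
python3 -m crank '[[[0,3.3,-4.3],[0,0,0],8.78],[[0,3.3,-4.3],[0,0,0],8.78],[[0,3.3,-4.3],[0,0,0],8.78],[[0,3.3,-4.3],[0,0,0],8.78],[[0,3.3,-4.3],[0,0,0],8.78]]'; python3 -c "
from h import *
import json
def log():
    o=get_obs(); open('log.txt','a').write(json.dumps([list(map(float,o[k])) for k in ('qpos','ee_pos','orientation')])+'\n'); print(o['qpos'].round(3))
log()"
```

```text
t: 1.02
ee_pos: [322.6, -300.8, 222.9]
orientation: [0.884, 1.383, -0.884]
ft_force: [-0.4, -0.0, -0.1]
width: 87.6
[-0.778  0.148  2.02   0.     0.973  0.359]
```

```bash
cat > log.py <<'E'
from workcell import *
import json
o=get_obs(); open('log.txt','a').write(json.dumps([list(map(float,o[k])) for k in ('qpos','ee_pos','orientation')])+'\n'); print(o['qpos'].round(3))
E
python3 -m crank '[[[0,3.3,-4.3],[-10,0,0],8.78],[[0,0,-5.3],[-10,0,0],8.78],[[0,-1,-5.2],[-10,0,0],8.78],[[0,0,0],[0,0,10],8.78],[[0,0,0],[0,0,10],8.78]]';python3 log.py
```

```text
t: 1.65
ee_pos: [260.8, -175.6, 223.7]
orientation: [0.722, 1.395, -0.207]
ft_force: [1.7, -0.5, -1.0]
width: 87.5
[-0.954 -0.009  2.245  0.377  1.055 -0.558]
```

```bash
cat > go.py <<'E'
# usage: go.py x y z  [ax ay az target rows as: toolx dir, toolz dir]
import sys,numpy as np
from workcell import *
from scipy.spatial.transform import Rotation as R
o=get_obs();M=R.from_rotvec(o["orientation"]).as_matrix();p=np.array(o["ee_pos"])
t=np.array(list(map(float,sys.argv[1:4])))
print("shift cm",(M.T@(t-p)/10).round(2),"dist",np.linalg.norm(t-p).round(0))
if len(sys.argv)>4:
    tx=np.array(list(map(float,sys.argv[4:7])));tz=np.array(list(map(float,sys.argv[7:10])))
    tx/=np.linalg.norm(tx);tz-=tx*(tx@tz);tz/=np.linalg.norm(tz)
    T=np.c_[tx,np.cross(tz,tx),tz]
    print("turn deg",np.degrees(R.from_matrix(M.T@T).as_rotvec()).round(1))
E
python3 go.py 440 20 230 0 0 -1 .98 -.2 0
```

```text
shift cm [ 8.34 24.94  3.51] dist 265.0
turn deg [-23.1   4.3 -19.5]
```

```bash
python3 -m crank '[[[1.67,5,0.7],[0,0,0],8.78],[[1.67,5,0.7],[0,0,0],8.78],[[1.67,5,0.7],[0,0,0],8.78],[[1.67,5,0.7],[0,0,0],8.78],[[1.67,5,0.7],[0,0,0],8.78]]'; python3 log.py; python3 go.py 450 230 220 0 0 -1 .98 -.2 0
```

```text
t: 2.28
ee_pos: [441.1, 21.0, 228.0]
orientation: [0.724, 1.399, -0.212]
ft_force: [1.0, -0.8, -0.2]
width: 87.7
[-0.197  0.082  2.135  0.43   0.83   0.138]
shift cm [  6.67  16.32 -11.29] dist 209.0
turn deg [-23.3   4.  -19.3]
```

```bash
python3 -m crank '[[[1.67,4.08,-2.82],[0,0,0],8.78],[[1.67,4.08,-2.82],[0,0,0],8.78],[[1.67,4.08,-2.82],[0,0,0],8.78],[[1.67,4.08,-2.82],[0,0,0],8.78]]'; python3 log.py; python3 go.py 450 230 220 0.145 .692 -.707 .978 -.207 0
```

```text
t: 2.78
ee_pos: [448.8, 230.4, 219.8]
orientation: [0.724, 1.4, -0.211]
ft_force: [1.2, -1.1, -0.4]
width: 87.4
[0.328 0.142 2.089 0.331 0.658 0.703]
shift cm [-0.01  0.04  0.12] dist 1.0
turn deg [-19.7  12.5  25. ]
```

```bash
python3 -m crank '[[[0,0,0],[-5,3.1,6.2],8.78],[[0,0,0],[-5,3.1,6.2],8.78],[[0,0,0],[-5,3.1,6.2],8.78],[[0,0,0],[-4.7,3.1,6.2],8.78]]'; python3 log.py
cat > fk.py <<'E'
import numpy as np,json
from scipy.spatial.transform import Rotation as R
from scipy.optimize import least_squares
def fk(q,P):
    d1,a1,L2,a3,L3,Lt=P
    def ry(a): return R.from_euler('y',a).as_matrix()
    def rz(a): return R.from_euler('z',a).as_matrix()
    A=rz(q[0]);p=A@np.array([a1,0,d1]);A=A@ry(q[1]);p=p+A@[0,0,L2];A=A@ry(q[2]);p=p+A@[a3,0,L3]
    A=A@rz(q[3])@ry(q[4])@rz(q[5]);p=p+A@[0,0,Lt]
    return p,np.c_[A[:,2],A[:,1],-A[:,0]]
def data(): return [json.loads(l) for l in open('log.txt')]
def fit():
    D=data()
    f=lambda P:np.concatenate([fk(q,P)[0]-p for q,p,o in D])
    s=least_squares(f,[300,0,400,0,400,250]);return s.x,s.fun
if __name__=="__main__":
    for q,p,o in data():
        M=fk(q,[0]*6)[1];print((R.from_matrix(M).inv()*R.from_rotvec(o)).magnitude().round(4))
    P,f=fit();print(P.round(1),abs(f).max())
E
python3 fk.py
```

```text
t: 3.28
ee_pos: [445.9, 229.3, 218.0]
orientation: [0.751, 1.422, 0.334]
ft_force: [0.5, -0.5, -0.8]
width: 87.8
[ 0.058  0.224  2.165  1.013  0.814 -0.41 ]Traceback (most recent call last):
  File "fk.py", line 18, in <module>
    M=fk(q,[0]*6)[1];print((R.from_matrix(M).inv()*R.from_rotvec(o)).magnitude().round(4))
                           ^^^^^^^^^^^^^^^^^^^^^^^^^^^^^^^^^^^^^^^^^^^^^^^^^^^^^^^^^^^
AttributeError: 'float' object has no attribute 'round'
```

```bash
sed -i 's/magnitude().round(4)/magnitude()/' fk.py; python3 fk.py
```

```text
4.2638924323926724e-16
5.770557056164968e-16
8.177303202714499e-16
5.241047207555275e-16
4.526797389797801e-16
[365.6 -28.5 534.   59.7 508.4 335.3] 10.700608697304006
```

```bash
python3 - <<'E'
import fk,numpy as np
from scipy.optimize import least_squares
D=fk.data()
for q,p,o in D:
    M=fk.fk(q,[0]*6)[1]
    # wrist-centre candidates: solve lateral offset
    print(np.array(q).round(3),np.array(p).round(1), M[:,0].round(3))
# linear least squares: p = sum params * columns
def R_(q):
    from scipy.spatial.transform import Rotation as R
    ry=lambda a:R.from_euler('y',a).as_matrix();rz=lambda a:R.from_euler('z',a).as_matrix()
    A1=rz(q[0]);A2=A1@ry(q[1]);A3=A2@ry(q[2]);A4=A3@rz(q[3]);A5=A4@ry(q[4]);A6=A5@rz(q[5]);return A1,A2,A3,A4,A5,A6
def cols(q,which):
    A=R_(q); return np.stack([np.array([0,0,1.]) if w=='h' else A[int(w[0])-1][:,'xyz'.index(w[1])] for w in which],1)
for w in (['h','2z','3z','6z'],['h','1x','2z','3x','3z','6z'],['h','2z','3z','3x','6z','5y'],['h','2z','3z','3x','6z','2y'],['h','1x','2z','3z','3x','6z','5x'],['h','2z','3z','3x','6z','6x','6y']):
    A=np.concatenate([cols(q,w) for q,_,_ in D]);b=np.concatenate([p for _,p,_ in D])
    s=np.linalg.lstsq(A,b,rcond=None)[0];print(w,s.round(1),abs(A@s-b).max().round(2))
    print((A@s-b).reshape(-1,3).round(1).tolist())
E
```

```text
[-0.778  0.148  2.02   0.     0.973  0.359] [ 322.6 -300.8  222.9] [ 0.001 -0.    -1.   ]
[-0.954 -0.009  2.245  0.377  1.055 -0.558] [ 260.8 -175.6  223.7] [ 0.197  0.276 -0.941]
[-0.197  0.082  2.135  0.43   0.83   0.138] [441.1  21.  228. ] [ 0.193  0.275 -0.942]
[0.328 0.142 2.089 0.331 0.658 0.703] [448.8 230.4 219.8] [ 0.192  0.275 -0.942]
[ 0.058  0.224  2.165  1.013  0.814 -0.41 ] [445.9 229.3 218. ] [ 0.152  0.627 -0.764]
['h', '2z', '3z', '6z'] [321.9 482.2 432.2 334.2] 16.84
[[-16.8, -0.1, -1.4], [-0.7, -5.9, -1.0], [0.4, -4.5, -0.7], [3.3, -6.3, -0.2], [7.0, 3.7, 3.3]]
['h', '1x', '2z', '3x', '3z', '6z'] [365.6 -28.5 534.   59.7 508.4 335.3] 10.7
[[-10.7, -6.2, 0.3], [-3.9, -0.8, -0.5], [1.3, -4.3, 0.1], [5.8, -5.2, -0.1], [-1.3, 3.9, 0.3]]
['h', '2z', '3z', '3x', '6z', '5y'] [350.3 555.3 500.3 100.4 316.1  10.7] 4.71
[[-1.7, 0.0, -3.8], [-0.0, 0.2, -0.3], [1.4, -0.5, 0.1], [1.1, -0.2, -0.6], [0.1, -2.3, 4.7]]
['h', '2z', '3z', '3x', '6z', '2y'] [312.4 563.1 484.9  77.5 309.6  11.9] 0.0
[[-0.0, 0.0, 0.0], [0.0, 0.0, 0.0], [0.0, 0.0, 0.0], [0.0, 0.0, 0.0], [-0.0, 0.0, 0.0]]
['h', '1x', '2z', '3z', '3x', '6z', '5x'] [360.1 -26.2 540.3 517.8  62.1 328.1   8.7] 10.09
[[-10.1, -6.8, 1.0], [-4.2, -1.6, 0.9], [0.8, -4.0, -0.3], [4.5, -4.8, -2.1], [-1.0, 4.5, 0.4]]
['h', '2z', '3z', '3x', '6z', '6x', '6y'] [328.9 512.3 469.7  48.2 311.9   4.3  10.7] 5.4
[[-3.0, 2.5, -3.2], [-3.2, -0.9, -0.3], [1.7, -0.6, -0.1], [5.4, -0.3, 0.2], [-1.0, -1.4, 3.4]]
```

```bash
cat > ik.py <<'E'
import numpy as np
from scipy.spatial.transform import Rotation as R
from scipy.optimize import least_squares
H,L2,L3,A3,LT,OY=312.4,563.1,484.9,77.5,309.6,11.9
lo=np.array([-3,-.9,.09,-1.31,.11,-2.54]);hi=np.array([3,2.11,2.58,4.45,2.69,2.54])
ry=lambda a:np.array([[np.cos(a),0,np.sin(a)],[0,1,0],[-np.sin(a),0,np.cos(a)]])
rz=lambda a:np.array([[np.cos(a),-np.sin(a),0],[np.sin(a),np.cos(a),0],[0,0,1]])
Z=np.array([0,0,1.])
def fk(q):
    A=rz(q[0])@ry(q[1]);p=np.array([0,0,H])+A@[0,OY,L2];e=p;A=A@ry(q[2]);p=p+A@[A3,0,L3];w=p
    A=A@rz(q[3])@ry(q[4])@rz(q[5]);p=p+A@[0,0,LT]
    return p,np.c_[A[:,2],A[:,1],-A[:,0]],w
def fr(tx,tz): return np.c_[tx,np.cross(tz,tx),tz]
def ik(p,M,seeds=None):
    best=None
    c=np.arctan2(p[1],p[0])
    S=seeds if seeds is not None else [[c,.3,2,a,1,b] for a in(0,1.5,3.1,-1) for b in(-1.5,0,1.5)]
    f=lambda q:np.r_[(fk(q)[0]-p)/100,(fk(q)[1]-M).ravel()]
    out=[]
    for s in S:
        r=least_squares(f,np.clip(s,lo+.02,hi-.02),bounds=(lo,hi),max_nfev=60)
        if r.cost<1e-6 and not any(np.abs(r.x-o).max()<.05 for o in out): out.append(r.x)
    return out
def u(a): a=np.radians(a);return np.array([np.cos(a),np.sin(a),0])
E
cat > plan.py <<'E'
from ik import *
import time
def lying(c,psi,t,gx,gz,k):
    t=np.radians(t);x=u(psi);d=np.sin(t)*x-np.cos(t)*Z
    return np.array([c[0],c[1],0])+gx*x+gz*Z+19*d, fr(d,k*np.cross(Z,x))
def standA(S,b,t,gx,gz,k):
    t=np.radians(t);U=u(b);d=-np.sin(t)*Z-np.cos(t)*U   # S: position under ingot's base-face axis (origin x,y)
    return np.array([S[0],S[1],60.])-gx*Z+gz*U+19*d, fr(d,k*np.cross(Z,U))
def standB(S,b,s,gx,gz,k):
    s=np.radians(s);U=u(b);d=-np.cos(s)*Z+np.sin(s)*U
    return np.array([S[0],S[1],60.])-gx*Z+gz*U+19*d, fr(d,k*np.cross(Z,U))
def placeB(c,w,s,gx,gz,k):
    s=np.radians(s);W=u(w);d=np.cos(s)*W-np.sin(s)*Z
    return np.array([c[0],c[1],104.])+gx*W-gz*Z+19*d, fr(d,-k*np.cross(Z,W))
def show(n,P):
    o=ik(*P)
    for q in o: print(n,q.round(2),"marg",np.minimum(q-lo,hi-q).min().round(2),"wrist z",fk(q)[2].round(0))
    return len(o)
if __name__=="__main__":
    for t in(20,35,50):
        for k in(1,-1): show(f"A1 t{t} k{k}",lying((473.3,288.9),78.2,t,5,27,k))
    for s in(40,55,70):
        for k in(1,-1): show(f"B2 s{s} k{k}",placeB((625.3,30.2),109.7+180,s,0,18,k))
E
python3 plan.py
```

```text
A1 t20 k-1 [ 0.38  0.64  2.01  0.81  0.4  -0.14] marg 0.29 wrist z [454. 197. 300.]
A1 t35 k1 [0.26 0.69 2.09 1.48 0.54 2.23] marg 0.31 wrist z [440. 131. 265.]
A1 t35 k-1 [ 0.26  0.69  2.09  1.48  0.54 -0.91] marg 0.43 wrist z [440. 131. 265.]
A1 t50 k1 [0.15 0.8  2.12 1.73 0.82 1.86] marg 0.46 wrist z [429.  76. 214.]
A1 t50 k-1 [ 0.15  0.8   2.12  1.73  0.82 -1.28] marg 0.46 wrist z [429.  76. 214.]
B2 s40 k1 [ 0.39  0.77  1.78 -1.1   1.03 -2.28] marg 0.21 wrist z [550. 240. 273.]
B2 s40 k-1 [ 0.39  0.77  1.78 -1.1   1.03  0.86] marg 0.21 wrist z [550. 240. 273.]
B2 s55 k-1 [ 0.3   0.68  1.78 -0.86  0.86  0.59] marg 0.45 wrist z [569. 187. 324.]
B2 s70 k-1 [ 0.19  0.63  1.76 -0.51  0.76  0.22] marg 0.65 wrist z [592. 124. 359.]
```

```bash
cat > p2.py <<'E'
from plan import *
def mg(o): return max([np.minimum(q-lo,hi-q).min() for q in o],default=-1)
for S in((470,280),(520,230),(560,300)):
  for b in range(0,360,30):
    r=[]
    for t in(35,50):
      for k in(-1,): r.append(round(float(mg(ik(*standA(S,b,t,5,27,k)))),2))
    for s in(55,65,75):
      for k in(1,-1): r.append(round(float(mg(ik(*standB(S,b,s,0,18,k)))),2))
    print(S,b,r)
E
time python3 p2.py
```

```text
(470, 280) 0 [0.71, 0.7, 0.33, 0.33, 0.33, 0.33, 0.34, 0.34]
(470, 280) 30 [0.85, 0.97, 0.24, 0.24, 0.22, 0.22, 0.23, 0.23]
(470, 280) 60 [0.93, 1.07, 0.32, 0.32, 0.32, 0.32, 0.33, 0.33]
(470, 280) 90 [0.73, 0.82, 0.54, 0.54, 0.55, 0.55, 0.58, 0.58]
(470, 280) 120 [0.42, 0.54, 0.47, 0.78, 0.54, 0.83, 0.6, 0.87]
(470, 280) 150 [-1.0, 0.09, 0.53, 1.01, 0.56, 1.06, 0.57, 0.91]
(470, 280) 180 [0.28, 0.22, 0.71, 1.0, 0.72, 0.84, 0.68, 0.68]
(470, 280) 210 [0.15, 0.23, 0.93, 0.93, 0.75, 0.75, 0.59, 0.59]
(470, 280) 240 [0.27, 0.32, 1.0, 0.71, 0.84, 0.71, 0.68, 0.68]
(470, 280) 270 [0.53, 0.34, 0.7, 0.52, 0.65, 0.55, 0.59, 0.56]
(470, 280) 300 [0.47, 0.34, 0.36, 0.36, 0.3, 0.3, 0.24, 0.24]
(470, 280) 330 [0.53, 0.47, -1.0, -1.0, -1.0, -1.0, -1.0, -1.0]
(520, 230) 0 [0.75, 0.75, 0.34, 0.34, 0.32, 0.32, 0.34, 0.34]
(520, 230) 30 [0.82, 1.04, 0.28, 0.28, 0.26, 0.26, 0.27, 0.27]
(520, 230) 60 [0.94, 1.01, 0.41, 0.41, 0.4, 0.4, 0.42, 0.42]
(520, 230) 90 [0.66, 0.76, 0.5, 0.64, 0.61, 0.66, 0.69, 0.69]
(520, 230) 120 [0.32, 0.46, 0.44, 0.89, 0.5, 0.93, 0.54, 0.98]
(520, 230) 150 [-1.0, -1.0, 0.54,
[... 507 characters left out ...]
1, 0.39, 0.39, 0.39, 0.39]
(560, 300) 60 [0.8, 1.04, 0.51, 0.51, 0.5, 0.5, 0.51, 0.51]
(560, 300) 90 [0.68, 0.8, 0.4, 0.74, 0.52, 0.75, 0.62, 0.77]
(560, 300) 120 [0.38, 0.53, 0.34, 1.0, 0.4, 1.04, 0.45, 1.04]
(560, 300) 150 [-1.0, 0.13, 0.45, 1.08, 0.46, 0.93, 0.45, 0.78]
(560, 300) 180 [0.42, 0.13, 0.68, 0.85, 0.67, 0.67, 0.51, 0.51]
(560, 300) 210 [0.32, 0.26, 0.77, 0.77, 0.58, 0.58, 0.41, 0.41]
(560, 300) 240 [0.45, 0.33, 0.88, 0.62, 0.71, 0.61, 0.55, 0.55]
(560, 300) 270 [0.42, 0.16, 0.66, 0.41, 0.58, 0.43, 0.51, 0.43]
(560, 300) 300 [0.35, 0.22, 0.33, 0.32, 0.24, 0.24, 0.17, 0.17]
(560, 300) 330 [0.44, 0.41, -1.0, -1.0, -1.0, -1.0, -1.0, -1.0]
real	2m38.898s
user	2m30.499s
sys	0m0.205s
```

```bash
cat > p3.py <<'E'
from plan import *
def interp(P0,P1,n,q):
    r0=R.from_matrix(P0[1]);dr=(r0.inv()*R.from_matrix(P1[1])).as_rotvec()
    for i in range(1,n+1):
        a=i/n; o=ik(P0[0]*(1-a)+P1[0]*a,(r0*R.from_rotvec(a*dr)).as_matrix(),[q])
        if not o: print("FAIL at",a,q.round(2)); return q
        if np.abs(o[0]-q).max()>.5: print("jump",a,q.round(2),o[0].round(2))
        q=o[0]
    print(q.round(2),"wrist",fk(q)[2].round(0)); return q
up=lambda P,h:(P[0]+h*Z,P[1])
back=lambda P,h:(P[0]-h*P[1][:,0],P[1])
if __name__=="__main__":
    import json
    q=np.array(json.loads(open('log.txt').readlines()[-1])[0]);P=fk(q)[:2]
    S=(475,255);t=40;s=62
    A1=lying((473.3,288.9),78.2,t,4,27,-1);A2=standA(S,78.2,t,4,27,-1);B1=standB(S,78.2,s,0,18,-1);B2=placeB((625.3,30.2),289.7,s,0,18,-1)
    seq=[("back A1",back(A1,100)),("A1",A1),("lift",up(A1,120)),("A2up",up(A2,80)),("A2",A2),("A2back",back(A2,110)),("up",up(back(A2,110),120)),("B1upback",up(back(B1,110),120)),("B1back",back(B1,110)),("B1",B1),("B1up",up(B1,130)),("B2up",up(B2,100)),("B2",B2)]
    for n,X in seq:
        print(n,X[0].round(0),end=" "); q=interp(P,X,12,q);P=X
E
python3 p3.py
```

```text
back A1 [463. 242.  89.] [ 0.08  0.53  2.16  1.31  0.69 -0.87] wrist [423.  47. 326.]
A1 [477. 305.  12.] [ 0.22  0.72  2.1   1.6   0.63 -1.07] wrist [436. 110. 250.]
lift [477. 305. 132.] [ 0.22  0.46  2.1   1.25  0.67 -0.63] wrist [436. 110. 370.]
A2up [478. 267. 124.] [ 0.74  0.81  1.47 -0.46  1.62  1.11] wrist [526. 499. 323.]
A2 [478. 267.  44.] [ 0.74  0.93  1.46 -0.46  1.53  1.16] wrist [526. 499. 243.]
A2back [495. 350. 114.] [ 0.8   0.91  1.28 -0.42  1.73  1.12] wrist [543. 582. 314.]
up [495. 350. 234.] [ 0.8   0.77  1.25 -0.44  1.88  1.05] wrist [543. 582. 434.]
B1upback [462. 194. 223.] [-0.21  0.43  2.18  1.31  1.16 -0.98] wrist [406. -74. 368.]
B1back [462. 194. 103.] [-0.21  0.72  2.18  1.44  1.1  -1.29] wrist [406. -74. 248.]
B1 [482. 289.  51.] [ 0.02  0.84  2.13  1.71  1.05 -1.38] wrist [426.  21. 196.]
B1up [482. 289. 181.] [ 0.02  0.53  2.16  1.54  1.04 -1.06] wrist [426.  21. 326.]
B2up [628.  22. 169.] [ 0.25  0.5   1.75 -0.62  0.94  0.28] wrist [579. 159. 443.]
B2 [628.  22.  69.] [ 0.25  0.65  1.78 -0.71  0.8   0.43] wrist [579. 159. 343.]
```

```bash
cat > rows.py <<'E'
from p3 import *
from workcell import get_obs
def rows(X,n=None):
    o=get_obs();p=np.array(o["ee_pos"]);r=R.from_rotvec(o["orientation"])
    w=(r.inv()*R.from_matrix(X[1])).as_rotvec(degrees=True);dist=np.linalg.norm(X[0]-p)
    if n is None: n=int(np.ceil(max(dist/50,np.linalg.norm(w)/9,1)))
    print("n",n,"dist",dist.round(0),"turn/row",(w/n).round(1),"tot",w.round(1))
    if np.linalg.norm(w)<4: print("shift/row",(r.inv().apply(X[0]-p)/n/10).round(2))
    else:
        for i in range(n):
            ri=r*R.from_rotvec(w*i/n,degrees=True); print((ri.inv().apply(X[0]-p)/n/10).round(2).tolist())
S=(475,255);t=40;s=62
A1=lying((473.3,288.9),78.2,t,4,27,-1);A2=standA(S,78.2,t,4,27,-1)
E
python3 -c "
from rows import *
rows(back(A1,70));print(A1[0])"
```

```text
n 4 dist 157.0 turn/row [-1.   0.3 -0.1] tot [-3.9  1.2 -0.2]
[3.48, -1.75, 0.41]
[3.47, -1.76, 0.4]
[3.47, -1.76, 0.39]
[3.47, -1.76, 0.38]
[476.61548725 304.77034231  12.44515558]
```

```bash
python3 -m crank '[[[3.5,-1.76,0.4],[-1,0.3,0],8.78],[[3.5,-1.76,0.4],[-1,0.3,0],8.78],[[3.5,-1.76,0.4],[-1,0.3,0],8.78],[[3.5,-1.76,0.4],[-0.9,0.3,-0.2],8.78],[[0,0,0],[0,0,0],8.78]]'; python3 -c "
from rows import *
rows(A1)
import cv2
from h import cam
d=cam('side')['pixels'];cv2.imwrite('pics/s1.png',cv2.resize(d[150:300,250:450,::-1],None,fx=4,fy=4))"
```

```text
t: 3.9
ee_pos: [466.0, 260.7, 62.2]
orientation: [0.693, 1.432, 0.379]
ft_force: [0.1, -0.2, -0.6]
width: 87.8
n 2 dist 67.0 turn/row [-0.2 -0.1  0.2] tot [-0.4 -0.2  0.3]
shift/row [3.36 0.16 0.08]
```

View pics/s1.png

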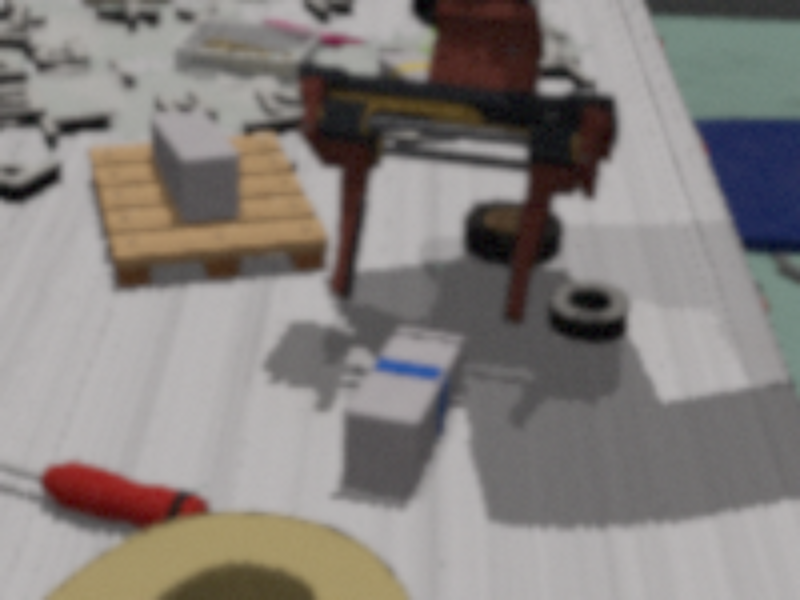

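The open jaws straddle the blue ingot, with fingertips at about (336,222) and (378,229) in full-image pixels. I'll move in and close.

```bash
python3 -m crank '[[[3.3,0.16,0.08],[0,0,0],8.78],[[3.3,0.16,0.08],[-0.4,-0.2,0.3],8.78],[[0,0,0],[0,0,0],3.0],[[0,0,0],[0,0,0],3.0],[[0,0,0],[0,0,0],3.0]]'; python3 -m crank '[[[0,0,0],[0,0,0],3.0],[[0,0,0],[0,0,0],3.0]]'; python3 -c "
from rows import *
rows(up(A1,80))"
```

```text
t: 4.58
ee_pos: [478.5, 303.5, 17.3]
orientation: [0.692, 1.419, 0.388]
ft_force: [-0.2, -0.2, 0.3]
width: 61.1
t: 4.82
ee_pos: [478.0, 303.8, 16.2]
orientation: [0.691, 1.42, 0.388]
ft_force: [-5.8, 1.0, 4.5]
width: 41.4
n 2 dist 76.0 turn/row [ 0.1  0.1 -0.1] tot [ 0.2  0.2 -0.1]
shift/row [-2.89  2.48 -0.06]
```

```bash
python3 -m crank '[[[0,0,0],[0,0,0],3.0],[[-1.5,1.3,0],[0,0,0],3.0],[[-3,2.5,0],[0,0,0],3.0],[[-3,2.5,0],[0,0,0],3.0],[[0,0,0],[0,0,0],3.0]]'; python3 -c "
from rows import *
import cv2
from h import cam
o=get_obs();p=o['ee_pos'];print(o['width'],p)
X=up(A2,75)
rows(X)
d=cam('side')['pixels'];cv2.imwrite('pics/s2.png',cv2.resize(d[150:300,250:450,::-1],None,fx=4,fy=4))"
```

```text
t: 5.45
ee_pos: [478.5, 304.0, 115.5]
orientation: [0.69, 1.417, 0.389]
ft_force: [0.0, 0.4, -5.1]
width: 40.2
40.21001695988525 [478.46342738 303.95920242 115.48735425]
n 11 dist 37.0 turn/row [-0.   0.  -8.2] tot [ -0.    0.5 -90.1]
[-0.23, -0.23, 0.06]
[-0.2, -0.26, 0.06]
[-0.16, -0.29, 0.06]
[-0.12, -0.31, 0.06]
[-0.07, -0.32, 0.06]
[-0.02, -0.33, 0.06]
[0.02, -0.33, 0.06]
[0.07, -0.32, 0.06]
[0.11, -0.31, 0.06]
[0.16, -0.29, 0.06]
[0.2, -0.27, 0.06]
```

View pics/s2.png

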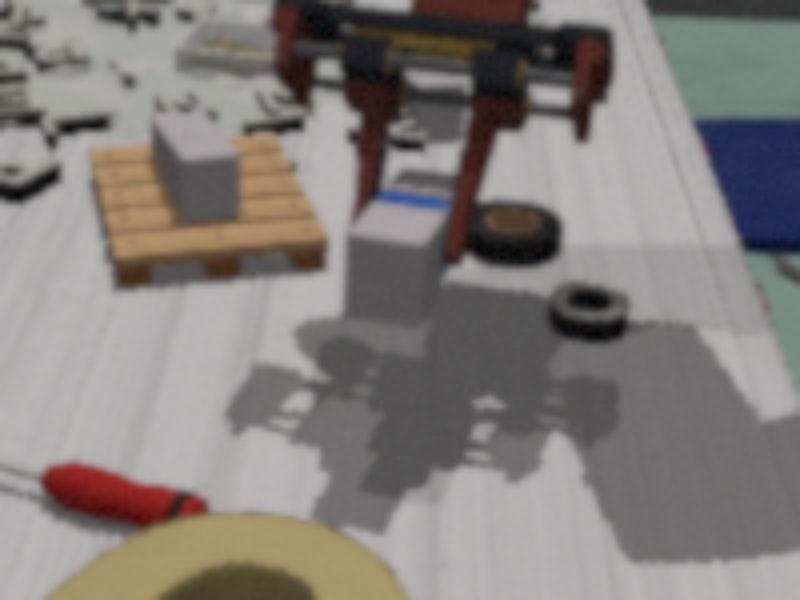

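```bash
python3 -m crank '[[[0,-0.3,0.06],[0,0,-8.2],3.0],[[0,-0.3,0.06],[0,0,-8.2],3.0],[[0,-0.3,0.06],[0,0,-8.2],3.0],[[0,-0.3,0.06],[0,0,-8.2],3.0],[[0,-0.3,0.06],[0,0,-8.2],3.0]]';python3 -m crank '[[[0,-0.3,0.06],[0,0,-8.2],3.0],[[0,-0.3,0.06],[0,0,-8.2],3.0],[[0,-0.3,0.06],[0,0,-8.2],3.0],[[0,-0.3,0.06],[0,0,-8.2],3.0],[[0,-0.3,0.06],[0,0,-8.2],3.0]]';python3 -m crank '[[[0,0,0],[0,0,-8.1],3.0],[[0,0,0],[0,0,0],3.0],[[0,0,0],[0,0,0],3.0]]'; python3 -c "
from rows import *
import cv2
from h import cam
rows(up(A2,20))
d=cam('side')['pixels'];cv2.imwrite('pics/s3.png',cv2.resize(d[110:300,250:450,::-1],None,fx=3,fy=3))
d=cam('top')['pixels'];cv2.imwrite('pics/t3.png',cv2.resize(d[140:290,180:380,::-1],None,fx=3,fy=3))"
```

```text
t: 6.12
ee_pos: [471.2, 292.6, 103.7]
orientation: [0.213, 1.574, -0.098]
ft_force: [-2.2, 1.1, -6.0]
width: 39.9
t: 6.75
ee_pos: [471.6, 278.9, 106.5]
orientation: [-0.36, 1.587, -0.651]
ft_force: [0.7, -0.1, -5.4]
width: 39.8
t: 7.12
ee_pos: [472.2, 278.5, 107.3]
orientation: [-0.469, 1.571, -0.755]
ft_force: [-0.5, 0.4, -5.4]
width: 39.8
n 1 dist 45.0 turn/row [ 1.1 -0.3 -5.5] tot [ 1.1 -0.3 -5.5]
[3.8, 2.33, 0.82]
```

View pics/s3.png

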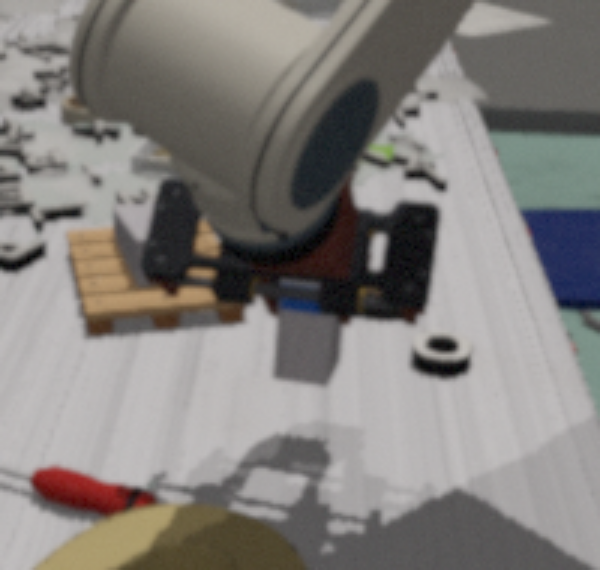

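```bash
python3 -m crank '[[[1.9,1.1,0.4],[0.5,-0.1,-2.8],3.0],[[1.9,1.2,0.4],[0.6,-0.2,-2.7],3.0],[[0,0,0],[0,0,0],3.0],[[0,0,0],[0,0,0],3.0]]'; python3 -c "
from rows import *
import cv2
from h import cam
rows(up(A2,6))
d=cam('side')['pixels'];cv2.imwrite('pics/s4.png',cv2.resize(d[150:300,250:450,::-1],None,fx=4,fy=4))"
```

```text
t: 7.72
ee_pos: [478.6, 266.4, 67.1]
orientation: [-0.532, 1.54, -0.841]
ft_force: [-0.8, 0.2, -5.7]
width: 40.1
n 1 dist 17.0 turn/row [-0.2  0.2 -0.1] tot [-0.2  0.2 -0.1]
shift/row [ 1.07  1.35 -0.13]
```

View pics/s4.png

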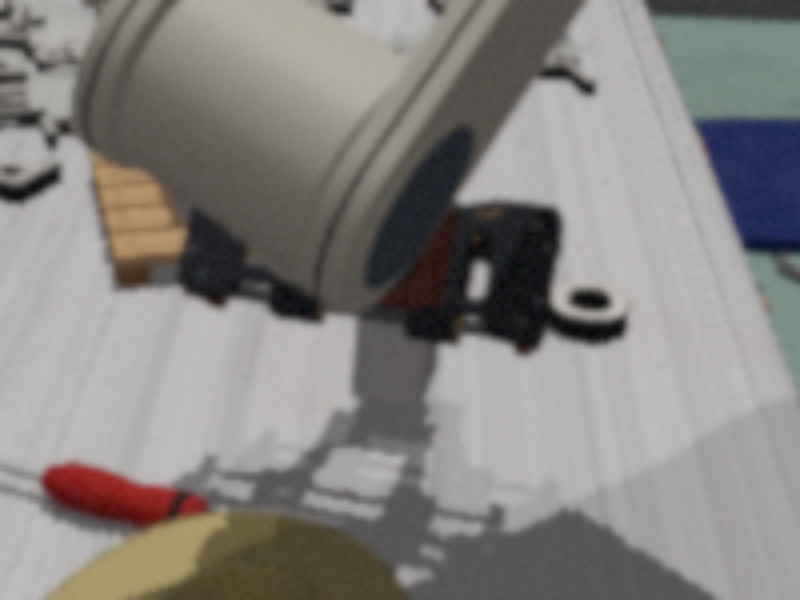

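```bash
python3 -m crank '[[[1.1,1.31,-0.1],[0,0,0],3.0],[[0.19,0.23,0],[0,0,0],3.0],[[0,0,0],[0,0,0],3.0]]'; python3 -m crank '[[[0.13,0.15,0],[0,0,0],3.0],[[0,0,0],[0,0,0],3.0]]'
```

```text
t: 8.15
ee_pos: [477.6, 266.8, 46.5]
orientation: [-0.535, 1.54, -0.842]
ft_force: [1.5, 2.4, 1.4]
width: 39.9
t: 8.4
ee_pos: [477.9, 266.9, 46.2]
orientation: [-0.535, 1.539, -0.843]
ft_force: [0.4, 3.7, 11.9]
width: 39.8
```

```bash
python3 -m crank '[[[-0.06,-0.08,0],[0,0,0],3.0],[[0,0,0],[0,0,0],5.5],[[0,0,0],[0,0,0],8.0],[[0,0,0],[0,0,0],8.78],[[0,0,0],[0,0,0],8.78]]'; python3 -c "
from rows import *
rows(back(A2,120))"
```

```text
t: 9.02
ee_pos: [477.1, 266.2, 44.7]
orientation: [-0.535, 1.541, -0.842]
ft_force: [0.3, 0.2, -0.3]
width: 76.2
n 3 dist 120.0 turn/row [-0.1  0.   0. ] tot [-0.2  0.1  0.1]
shift/row [-4.01  0.04  0.02]
```

```bash
python3 -m crank '[[[-2,0,0],[0,0,0],8.78],[[-4,0,0],[0,0,0],8.78],[[-5,0,0],[0,0,0],8.78],[[-5,-3,0],[0,0,0],8.78],[[-3,-5,0],[0,0,0],8.78]]'; python3 -c "
from rows import *
import cv2
from h import cam
d=cam('side')['pixels'];cv2.imwrite('pics/s5.png',cv2.resize(d[110:300,250:450,::-1],None,fx=3,fy=3))
d=cam('top')['pixels'];cv2.imwrite('pics/t5.png',cv2.resize(d[140:290,180:380,::-1],None,fx=3,fy=3))"
```

```text
t: 9.65
ee_pos: [495.8, 361.6, 230.1]
orientation: [-0.535, 1.539, -0.839]
ft_force: [0.0, 0.7, 0.3]
width: 88.1
```

View pics/s5.png

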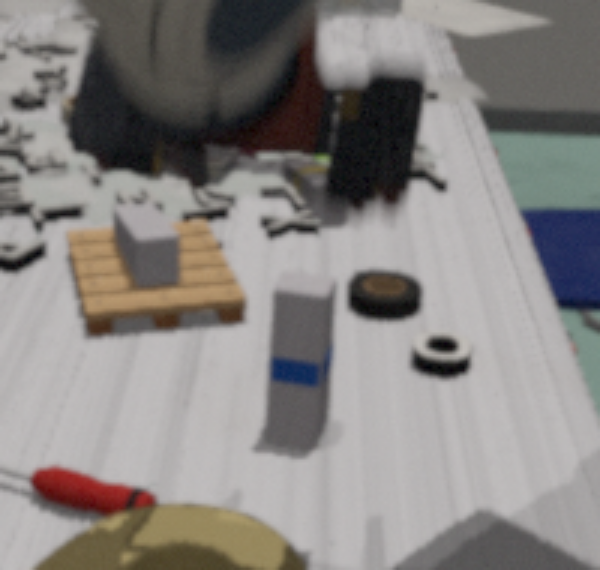

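View pics/t5.png

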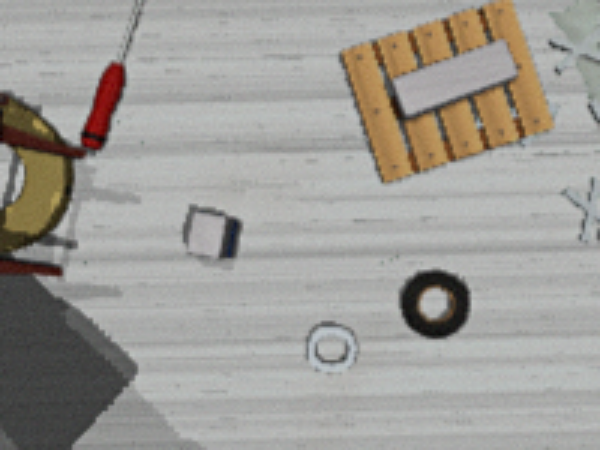

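```bash
python3 - <<'E'
from h import *
d=cam('top');im=d['pixels']
x0,y0,s=235,200,16
cv2.imwrite('pics/t6.png',cv2.resize(im[y0:y0+35,x0:x0+35,::-1],None,fx=s,fy=s,interpolation=cv2.INTER_CUBIC))
E
```

```text
(no output)
```

View pics/t6.png

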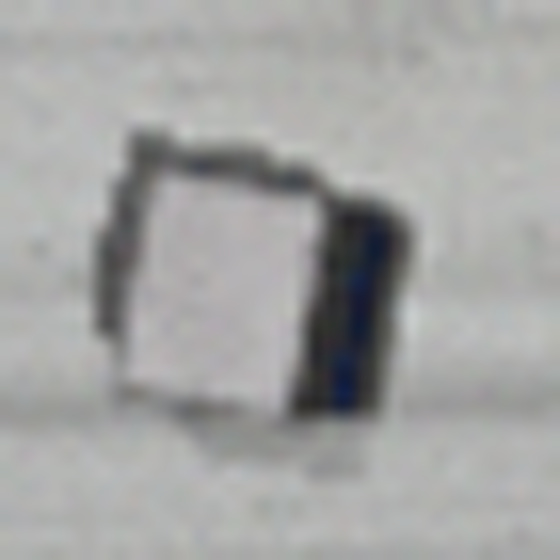

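```bash
python3 - <<'E'
from h import *
d=cam('top')
c=(np.array([(150,168),(325,195),(293,416),(120,387)],float)+.5)/16-.5+[235,200]
P=onz(d,c,120);print(P.round(1))
L=(P[0]+P[3])/2;Rr=(P[1]+P[2])/2;print("base-edge mid",Rr,"thick",np.linalg.norm(L-Rr),"W",np.linalg.norm(P[0]-P[3]),np.linalg.norm(P[1]-P[2]),"yaw z",np.degrees(np.arctan2(*(L-Rr)[1::-1])), "yaw from sides", np.degrees(np.arctan2(-(P[0]-P[3])[0],(P[0]-P[3])[1]))+180,np.degrees(np.arctan2(-(P[1]-P[2])[0],(P[1]-P[2])[1]))+180)
b=(np.array([(408,205),(378,415)],float)+.5)/16-.5+[235,200]
print("base edge at table",onz(d,b,0).mean(0))
E
```

```text
[[499.1 277.7 120. ]
 [493.7 247.7 120. ]
 [456.  253.8 120. ]
 [461.7 283.3 120. ]]
base-edge mid [474.88058182 250.72436459 120.        ] thick 30.282003880205988 W 37.84429043043011 38.21677376212552 yaw z 79.52287268151099 yaw from sides 81.42731197599275 80.8881301603565
base edge at table [475.59854997 251.11680491   0.        ]
```

```bash
cat >> rows.py <<'E'
S=(474.5,250.5);B1=standB(S,78.5,62,0,18,-1)
E
python3 -c "
from rows import *
rows(up(back(B1,100),110),14);print(B1[0])"
```

```text
n 14 dist 167.0 turn/row [-0.  0.  8.] tot [ -0.3   0.4 111.9]
[1.0, -0.64, 0.01]
[0.91, -0.77, 0.01]
[0.79, -0.89, 0.01]
[0.66, -0.99, 0.01]
[0.51, -1.07, 0.01]
[0.36, -1.14, 0.01]
[0.2, -1.17, 0.01]
[0.03, -1.19, 0.01]
[-0.13, -1.18, 0.01]
[-0.3, -1.15, 0.01]
[-0.45, -1.1, 0.01]
[-0.6, -1.03, 0.01]
[-0.74, -0.93, 0.01]
[-0.86, -0.82, 0.01]
[481.43322014 284.57786571  51.08004031]
```

```bash
python3 -m crank '[[[1.0,-0.6,0],[0,0,8],8.78],[[0.9,-0.8,0],[0,0,8],8.78],[[0.8,-0.9,0],[0,0,8],8.78],[[0.65,-1,0],[0,0,8],8.78],[[0.5,-1.1,0],[0,0,8],8.78]]';python3 -m crank '[[[0.35,-1.1,0],[0,0,8],8.78],[[0.2,-1.2,0],[0,0,8],8.78],[[0,-1.2,0],[0,0,8],8.78],[[-0.15,-1.2,0],[0,0,8],8.78],[[-0.3,-1.2,0],[0,0,8],8.78]]';python3 -m crank '[[[-0.45,-1.1,0],[0,0,8],8.78],[[-0.6,-1,0],[0,0,8],8.78],[[-0.75,-0.9,0],[0,0,8],8.78],[[-0.9,-0.8,0],[0,0,8],8.78],[[0,0,0],[0,0,0],8.78]]'; python3 -c "
from rows import *
rows(up(back(B1,100),20))"
```

```text
t: 10.48
ee_pos: [483.2, 300.7, 219.7]
orientation: [0.026, 1.575, -0.297]
ft_force: [-0.0, -0.2, -0.4]
width: 87.6
t: 11.1
ee_pos: [471.1, 242.6, 212.7]
orientation: [0.559, 1.47, 0.248]
ft_force: [-0.1, 1.3, -0.6]
width: 87.5
t: 11.72
ee_pos: [461.2, 195.9, 205.4]
orientation: [0.965, 1.296, 0.673]
ft_force: [-0.1, -0.7, -0.4]
width: 87.8
n 2 dist 87.0 turn/row [-0.2  0.1  0.3] tot [-0.4  0.3  0.6]
shift/row [ 2.21 -3.77  0.13]
```

```bash
python3 -m crank '[[[2.2,-3.8,0.13],[0,0,0],8.78],[[2.2,-3.8,0.13],[-0.4,0.3,0.6],8.78],[[0,0,0],[0,0,0],8.78]]'; python3 -c "
from rows import *
rows(back(B1,50));rows(B1)
import cv2
from h import cam
d=cam('side')['pixels'];cv2.imwrite('pics/s7.png',cv2.resize(d[110:300,250:450,::-1],None,fx=3,fy=3))"
```

```text
t: 12.1
ee_pos: [463.7, 199.9, 117.7]
orientation: [0.962, 1.297, 0.691]
ft_force: [-0.0, -0.4, 0.2]
width: 88.0
n 2 dist 60.0 turn/row [ 0.1 -0.1  0. ] tot [ 0.1 -0.3  0.1]
shift/row [ 2.88 -0.91  0.04]
n 3 dist 109.0 turn/row [ 0.  -0.1  0. ] tot [ 0.1 -0.3  0.1]
shift/row [ 3.59 -0.6   0.03]
```

View pics/s7.png

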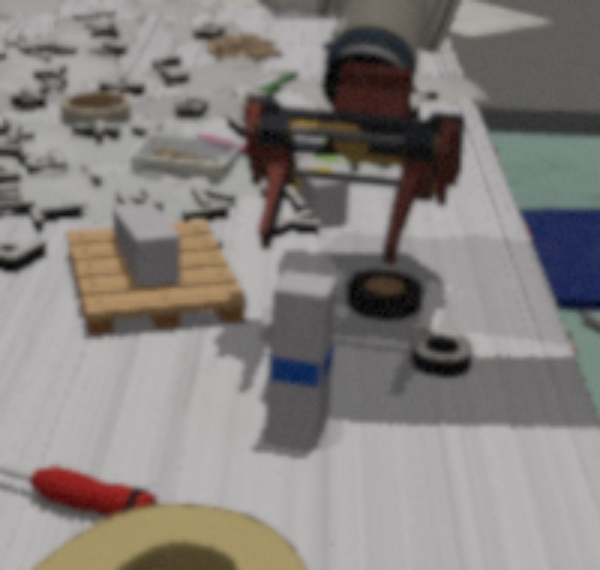

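The ingot is standing, and the open fingers are lined up behind it at about (338,191) and (380,195). I'll move in and close.

```bash
python3 -m crank '[[[2.9,-0.9,0.04],[0,0,0],8.78],[[2.9,-0.9,0.04],[0,-0.3,0],8.78],[[2.5,0,0],[0,0,0],8.78],[[2.4,0,0],[0,0,0],8.78],[[0,0,0],[0,0,0],8.78]]'; python3 -m crank '[[[0,0,0],[0,0,0],5.0],[[0,0,0],[0,0,0],3.0],[[0,0,0],[0,0,0],3.0],[[0,0,0],[0,0,0],3.0],[[0,0,0],[0,0,0],3.0]]'; python3 -c "
from rows import *
rows(B1);rows(up(B1,120))"
```

```text
t: 12.78
ee_pos: [483.8, 284.6, 56.5]
orientation: [0.958, 1.284, 0.694]
ft_force: [0.0, -0.0, 0.4]
width: 87.8
t: 13.4
ee_pos: [483.1, 282.9, 54.2]
orientation: [0.961, 1.285, 0.691]
ft_force: [-3.3, 0.5, 3.4]
width: 41.3
n 1 dist 4.0 turn/row [ 0.4  0.3 -0.1] tot [ 0.4  0.3 -0.1]
shift/row [ 0.26 -0.22 -0.19]
n 3 dist 117.0 turn/row [ 0.1  0.1 -0. ] tot [ 0.4  0.3 -0.1]
shift/row [-1.79  3.46 -0.03]
```

```bash
python3 -m crank '[[[0,0,0],[0,0,0],3.0],[[0,0,0],[0,0,0],3.0]]'; python3 -m crank '[[[-1,2,0],[0,0,0],3.0],[[-1.8,3.5,0],[0,0,0],3.0],[[-1.8,3.5,0],[0,0,0],3.0],[[-1.8,3.5,0],[0,0,0],3.0],[[0,0,0],[0,0,0],3.0]]'; python3 -c "
from rows import *
B2=placeB((625.3,30.2),289.7,62,0,18,-1)
rows(up(B2,120),20)"
```

```text
t: 13.65
ee_pos: [483.0, 283.0, 54.2]
orientation: [0.961, 1.285, 0.691]
ft_force: [-2.7, -1.6, 1.9]
width: 40.0
t: 14.28
ee_pos: [483.4, 285.1, 196.2]
orientation: [0.958, 1.28, 0.691]
ft_force: [-0.9, -0.3, -4.9]
width: 40.0
n 20 dist 301.0 turn/row [-1.6  0.5 -4.4] tot [-32.9  11.  -87.4]
[-0.99, -0.58, 0.97]
[-0.95, -0.68, 0.95]
[-0.9, -0.78, 0.92]
[-0.85, -0.87, 0.88]
[-0.79, -0.96, 0.85]
[-0.72, -1.04, 0.81]
[-0.64, -1.11, 0.78]
[-0.56, -1.18, 0.74]
[-0.48, -1.24, 0.7]
[-0.39, -1.29, 0.66]
[-0.29, -1.34, 0.62]
[-0.2, -1.37, 0.58]
[-0.09, -1.4, 0.53]
[0.01, -1.42, 0.49]
[0.11, -1.43, 0.45]
[0.22, -1.43, 0.41]
[0.32, -1.42, 0.37]
[0.43, -1.4, 0.34]
[0.53, -1.37, 0.3]
[0.63, -1.34, 0.27]
```

```bash
cat >> rows.py <<'E'
PC=(625.4,30.5);PW=289.3
B2=placeB(PC,PW,62,-3,16.8,-1)
E
python3 -c "
from rows import *
rows(up(B2,120),13)"
```

```text
n 13 dist 297.0 turn/row [-2.5  0.8 -6.7] tot [-32.4  10.8 -87.4]
[-1.51, -0.87, 1.49]
[-1.41, -1.11, 1.42]
[-1.29, -1.33, 1.35]
[-1.14, -1.53, 1.27]
[-0.97, -1.7, 1.18]
[-0.77, -1.86, 1.09]
[-0.56, -1.98, 1.0]
[-0.34, -2.07, 0.9]
[-0.1, -2.14, 0.81]
[0.14, -2.17, 0.72]
[0.38, -2.17, 0.62]
[0.63, -2.13, 0.54]
[0.87, -2.07, 0.46]
```

```bash
python3 -m crank '[[[-1.5,-0.9,1.5],[-2.5,0.8,-6.7],3.0],[[-1.4,-1.1,1.4],[-2.5,0.8,-6.7],3.0],[[-1.3,-1.3,1.35],[-2.5,0.8,-6.7],3.0],[[-1.1,-1.5,1.3],[-2.5,0.8,-6.7],3.0],[[-1,-1.7,1.2],[-2.5,0.8,-6.7],3.0]]';python3 -m crank '[[[-0.8,-1.9,1.1],[-2.5,0.8,-6.7],3.0],[[-0.6,-2,1],[-2.5,0.8,-6.7],3.0],[[-0.3,-2.1,0.9],[-2.5,0.8,-6.7],3.0],[[-0.1,-2.1,0.8],[-2.5,0.8,-6.7],3.0],[[0.1,-2.2,0.7],[-2.5,0.8,-6.7],3.0]]';python3 -m crank '[[[0.4,-2.2,0.6],[-2.5,0.8,-6.7],3.0],[[0.6,-2.1,0.5],[-2.5,0.8,-6.7],3.0],[[0.9,-2.1,0.5],[-2.4,0.8,-6.8],3.0],[[0,0,0],[0,0,0],3.0],[[0,0,0],[0,0,0],3.0]]'; python3 -c "
from rows import *
rows(up(B2,60))
import cv2
from h import cam
d=cam('side')['pixels'];cv2.imwrite('pics/s8.png',cv2.resize(d[80:270,220:420,::-1],None,fx=3,fy=3))
d=cam('top')['pixels'];cv2.imwrite('pics/t8.png',cv2.resize(d[110:240,250:420,::-1],None,fx=4,fy=4))"
```

```text
t: 14.9
ee_pos: [537.6, 184.6, 189.9]
orientation: [0.348, 1.432, 0.392]
ft_force: [-1.8, 0.4, -6.0]
width: 40.0
t: 15.52
ee_pos: [592.2, 83.8, 186.8]
orientation: [-0.264, 1.471, 0.079]
ft_force: [-0.7, -0.1, -5.1]
width: 40.1
t: 16.15
ee_pos: [625.3, 24.4, 186.0]
orientation: [-0.622, 1.442, -0.115]
ft_force: [0.3, -0.1, -4.3]
width: 40.1
n 2 dist 56.0 turn/row [-0.1  0.  -0.2] tot [-0.2  0.  -0.5]
shift/row [2.47 1.27 0.1 ]
```

View pics/s8.png

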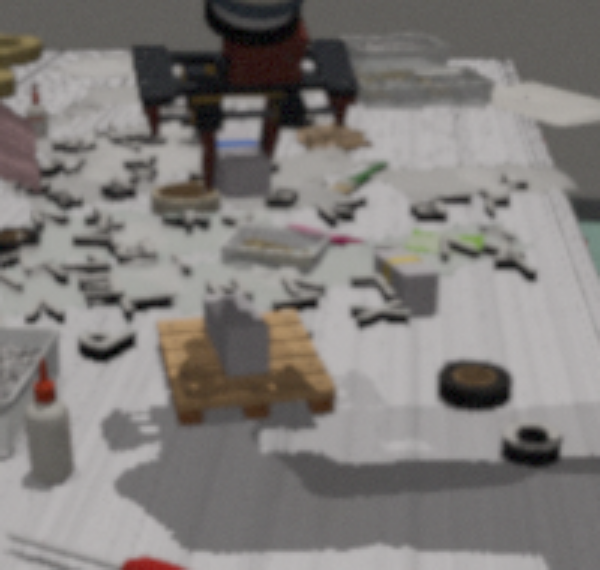

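View pics/t8.png

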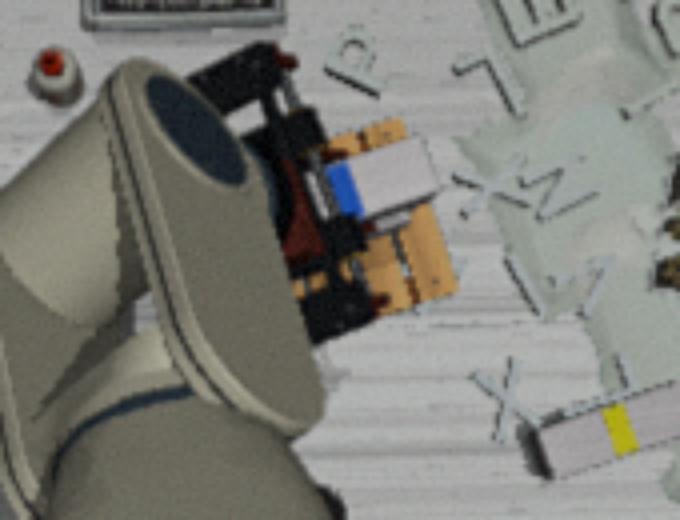

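```bash
python3 - <<'E'
from h import *
d=cam('top');im=d['pixels']
cv2.imwrite('pics/t9.png',cv2.resize(im[130:180,325:375,::-1],None,fx=12,fy=12,interpolation=cv2.INTER_CUBIC))
o=get_obs();M=cv2.Rodrigues(o['orientation'])[0];G=o['ee_pos']-19*M[:,0]
W=np.array([np.cos(np.radians(289.3)),np.sin(np.radians(289.3)),0]);V=np.cross([0,0,1],W)
C=G+3*W+[0,0,16.8];print("pred base ctr",C,"jaw",np.degrees(np.arctan2(M[1,2],M[0,2])))
E4=[C+60*W+20*V,C+60*W-20*V,C+9*W+20*V,C+9*W-20*V];print(((proj(d,E4)+.5-[325,130])*12-.5).round(0))
E
```

```text
pred base ctr [624.17765767  29.42922922 221.31883693] jaw 19.14227462200999
[[359. 140.]
 [427. 316.]
 [134. 225.]
 [202. 401.]]
```

View pics/t9.png

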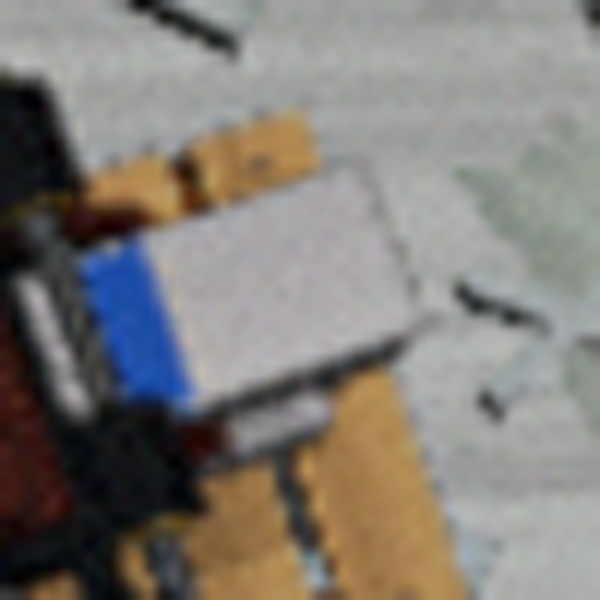

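```bash
cat >> rows.py <<'E'
PC=(627.3,30.2);PW=289.3
B2=placeB(PC,PW,62,-3,16.8,-1)
E
python3 -c "
from rows import *
print(B2[0]);rows(up(B2,30))"
```

```text
[629.25663188  24.61273641  70.42399574]
n 2 dist 87.0 turn/row [-0.1  0.1 -0.2] tot [-0.3  0.2 -0.4]
shift/row [3.88 2.   0.14]
```

```bash
python3 -m crank '[[[2.6,1.34,0.1],[0,0,0],3.0],[[2.6,1.33,0.1],[-0.3,0.2,-0.4],3.0],[[2.6,1.33,0.1],[0,0,0],3.0],[[0,0,0],[0,0,0],3.0],[[0,0,0],[0,0,0],3.0]]'; python3 -c "
from rows import *
rows(up(B2,8))
import cv2
from h import cam
d=cam('side')['pixels'];cv2.imwrite('pics/s9.png',cv2.resize(d[100:250,240:390,::-1],None,fx=4,fy=4))"
```

```text
t: 16.92
ee_pos: [630.5, 24.1, 101.4]
orientation: [-0.632, 1.439, -0.12]
ft_force: [1.3, -0.3, -5.2]
width: 39.8
n 1 dist 23.0 turn/row [0.  0.  0.1] tot [0.  0.  0.1]
shift/row [ 1.98  1.16 -0.1 ]
```

View pics/s9.png

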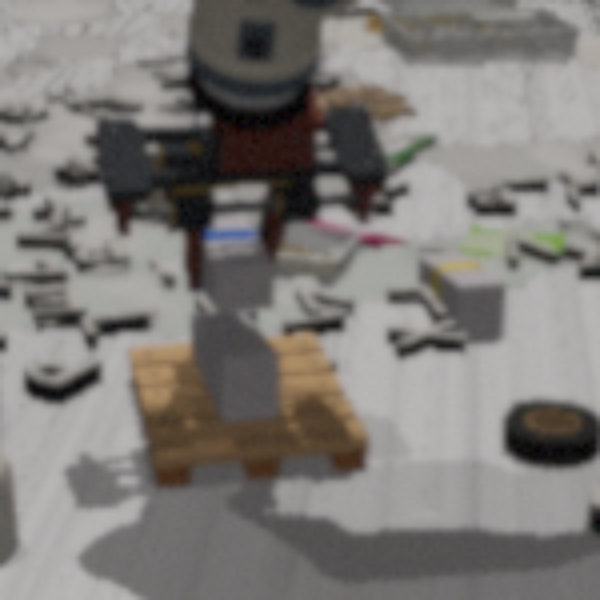

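```bash
python3 - <<'E'
from h import *
s=cam('side');d=s['pixels']
x0,y0,k=280,150,14
cv2.imwrite('pics/s10.png',cv2.resize(d[y0:y0+60,x0:x0+45,::-1],None,fx=k,fy=k,interpolation=cv2.INTER_CUBIC)[:600*14//14+240])
W=np.array([np.cos(np.radians(289.3)),np.sin(np.radians(289.3)),0]);V=np.cross([0,0,1],W)
def pr(n,P): print(n,((proj(s,P)+.5-[x0,y0])*k-.5).round(0).tolist())
for c in((625.4,30.5),(628,30.5)):
    c=np.array([*c,0.])-60*W
    pr("plain near end TL,TR,BR,BL",[c+20*V+[0,0,72],c-20*V+[0,0,72],c-20*V+[0,0,24],c+20*V+[0,0,24]])
o=get_obs();M=cv2.Rodrigues(o['orientation'])[0];G=o['ee_pos']-19*M[:,0]
C=G+3*W+[0,0,16.8];c=C-60*W;print(C)
pr("blue",[c+20*V,c-20*V,c-20*V-[0,0,32],c+20*V-[0,0,32]])
E
```

```text
plain near end TL,TR,BR,BL [[218.0, 548.0], [429.0, 528.0], [430.0, 760.0], [224.0, 782.0]]
plain near end TL,TR,BR,BL [[204.0, 548.0], [415.0, 527.0], [417.0, 759.0], [210.0, 781.0]]
[628.85010251  29.83416293 135.36711399]
blue [[192.0, 224.0], [409.0, 206.0], [410.0, 369.0], [196.0, 388.0]]
```

View pics/s10.png

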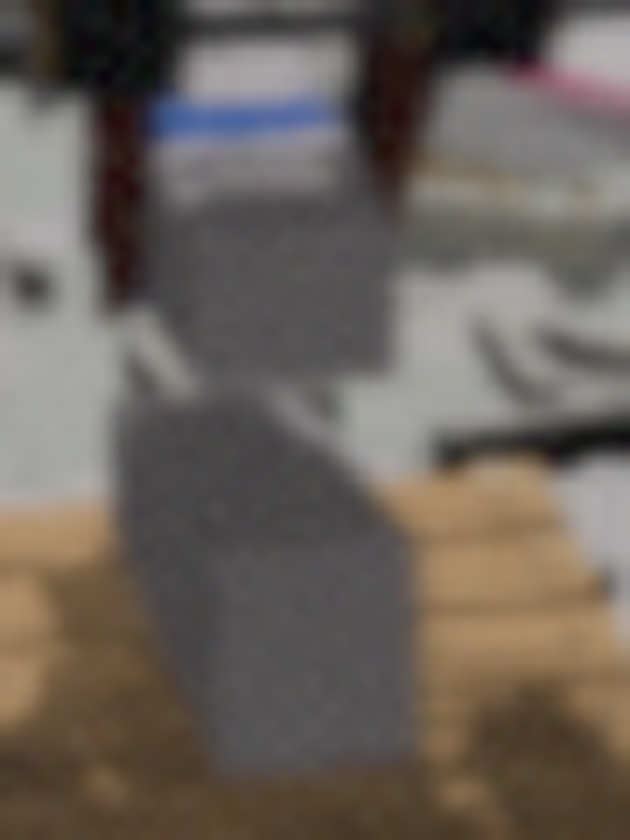

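```bash
cat >> rows.py <<'E'
PC=(626.8,30.2);PW=289.3
B2=placeB(PC,PW,62,-3,16.8,-1)
E
python3 -c "
from rows import *
rows(up(B2,8));rows(B2)"
```

```text
n 1 dist 23.0 turn/row [-0.   0.1  0.1] tot [-0.   0.1  0.1]
shift/row [ 2.01  1.19 -0.19]
n 1 dist 31.0 turn/row [-0.   0.1  0.1] tot [-0.   0.1  0.1]
shift/row [ 2.72  1.57 -0.19]
```

```bash
python3 -m crank '[[[1.3,0.75,-0.19],[0,0,0],3.0],[[0.7,0.4,0],[0,0,0],3.0],[[0,0,0],[0,0,0],3.0]]'; python3 -m crank '[[[0.26,0.14,0],[0,0,0],3.0],[[0,0,0],[0,0,0],3.0]]'; python3 -c "
from rows import *
rows(B2)"
```

```text
t: 17.4
ee_pos: [627.0, 23.9, 75.9]
orientation: [-0.634, 1.442, -0.12]
ft_force: [1.2, -0.6, -4.6]
width: 39.9
t: 17.65
ee_pos: [627.8, 24.1, 74.0]
orientation: [-0.633, 1.44, -0.12]
ft_force: [0.3, 0.8, -5.4]
width: 40.5
n 1 dist 4.0 turn/row [ 0.1 -0.   0.1] tot [ 0.1 -0.   0.1]
shift/row [0.31 0.18 0.1 ]
```

```bash
python3 -m crank '[[[0.22,0.12,0],[0,0,0],3.0],[[0,0,0],[0,0,0],3.0]]'; python3 -m crank '[[[0.13,0.07,0],[0,0,0],3.0],[[0,0,0],[0,0,0],3.0]]'
```

```text
t: 17.9
ee_pos: [628.0, 24.2, 71.7]
orientation: [-0.633, 1.44, -0.12]
ft_force: [-0.6, -0.4, -5.4]
width: 40.0
t: 18.15
ee_pos: [628.3, 24.2, 71.2]
orientation: [-0.633, 1.439, -0.121]
ft_force: [-1.7, 0.8, 5.6]
width: 39.9
```

```bash
python3 -m crank '[[[0,0,0],[0,0,0],4.2],[[0,0,0],[0,0,0],5.0],[[0,0,0],[0,0,0],6.5],[[0,0,0],[0,0,0],7.5],[[0,0,0],[0,0,0],7.5]]'; python3 -m crank '[[[-2,0,0],[0,0,0],7.5],[[-4,0,0],[0,0,0],7.5],[[-5,0,0],[0,0,0],8.78],[[-6,0,0],[0,0,0],8.78],[[-6,0,0],[0,0,0],8.78]]'; python3 -c "
from rows import *
import cv2
from h import cam
d=cam('side')['pixels'];cv2.imwrite('pics/s11.png',cv2.resize(d[120:250,240:390,::-1],None,fx=4,fy=4))
d=cam('top')['pixels'];cv2.imwrite('pics/t11.png',cv2.resize(d[110:240,250:420,::-1],None,fx=4,fy=4))"
```

```text
t: 18.77
ee_pos: [627.8, 24.1, 70.1]
orientation: [-0.633, 1.44, -0.12]
ft_force: [-0.5, 0.1, 0.5]
width: 74.1
t: 19.4
ee_pos: [591.2, 127.8, 275.9]
orientation: [-0.632, 1.439, -0.119]
ft_force: [1.2, 0.1, 0.1]
width: 87.6
```

View pics/s11.png

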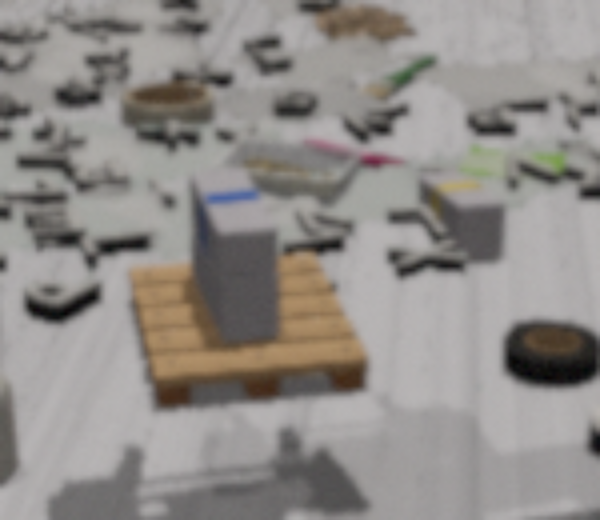

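View pics/t11.png

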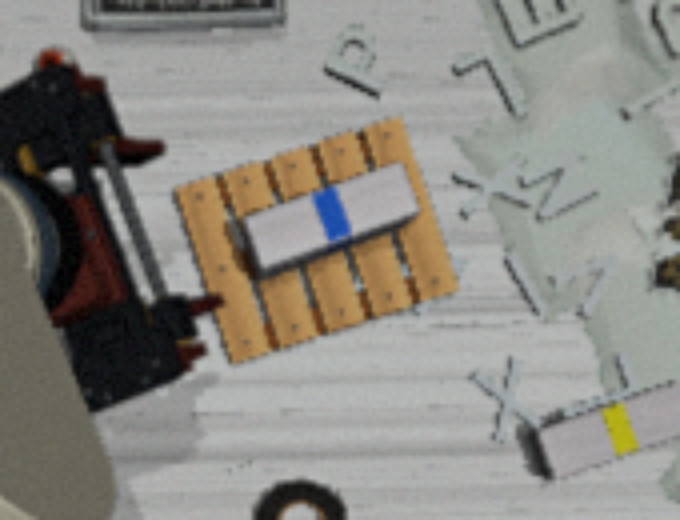

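```bash
python3 - <<'E'
from h import *
t=cam('top')['pixels'];s=cam('side')['pixels']
a=cv2.resize(t[145:185,303:363,::-1],None,fx=12,fy=12,interpolation=cv2.INTER_CUBIC)
b=cv2.resize(s[155:210,280:325,::-1],None,fx=12,fy=12,interpolation=cv2.INTER_CUBIC)
cv2.imwrite('pics/t12.png',a);cv2.imwrite('pics/s12.png',b[:600])
E
```

```text
(no output)
```

View pics/t12.png

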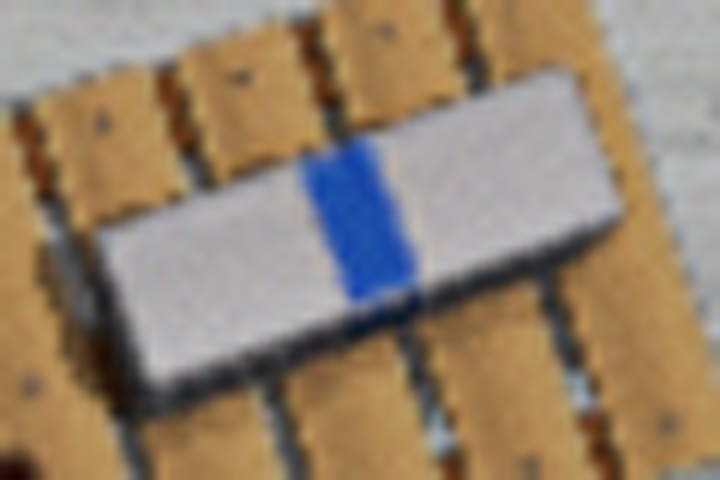

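View pics/s12.png

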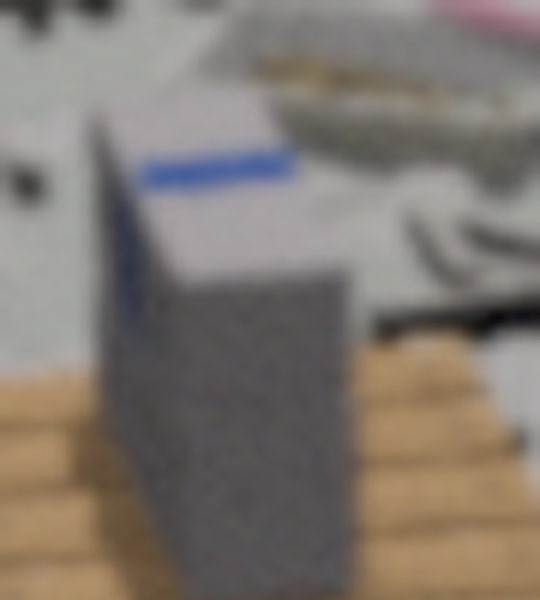

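```bash
python3 - <<'E'
from h import *
d=cam('top')
c=(np.array([(101,233),(572,67),(619,213),(152,388)],float)+.5)/12-.5+[303,145]
P=onz(d,c,104);L=(P[0]+P[3])/2;Rr=(P[1]+P[2])/2
print(P.mean(0),np.degrees(np.arctan2(*(L-Rr)[1::-1])),np.linalg.norm(L-Rr),np.linalg.norm(P[0]-P[3]),np.linalg.norm(P[1]-P[2]))
m=d['pixels'].astype(int);k=((m[...,2]-m[...,0])>50);ys,xs=np.nonzero(k[140:190,300:365]);print(onz(d,[(xs.mean()+300,ys.mean()+140)],104))
E
```

```text
[625.17090357  29.25220373 104.        ] 108.76375723789091 117.24834731243939 38.39191484360436 36.21342284854121
[[626.01145156  29.66470202 104.        ]]
```

```bash
python3 - <<'E'
from h import *
T=cam('top');S=cam('side');t=T['pixels'];s=S['pixels']
cv2.imwrite('pics/t13.png',cv2.resize(t[193:238,370:436,::-1],None,fx=12,fy=12,interpolation=cv2.INTER_CUBIC))
cv2.imwrite('pics/s13.png',cv2.resize(s[145:205,315:395,::-1],None,fx=10,fy=10,interpolation=cv2.INTER_CUBIC))
m=t.astype(int);k=((m[...,0]-m[...,2])>60)&(m[...,1]>100);k[:195]=0;k[235:]=0;k[:,:385]=0;k[:,420:]=0
ys,xs=np.nonzero(k);print(len(xs),xs.mean(),ys.mean(),onz(T,[(xs.mean(),ys.mean())],40))
E
```

```text
71 404.59154929577466 216.98591549295776 [[ 470.28969523 -182.37665481   40.        ]]
```

View pics/t13.png

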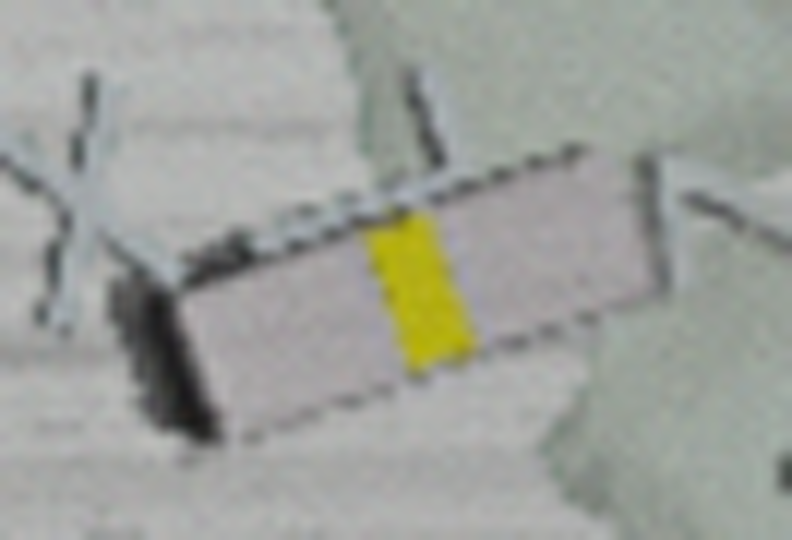

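View pics/s13.png

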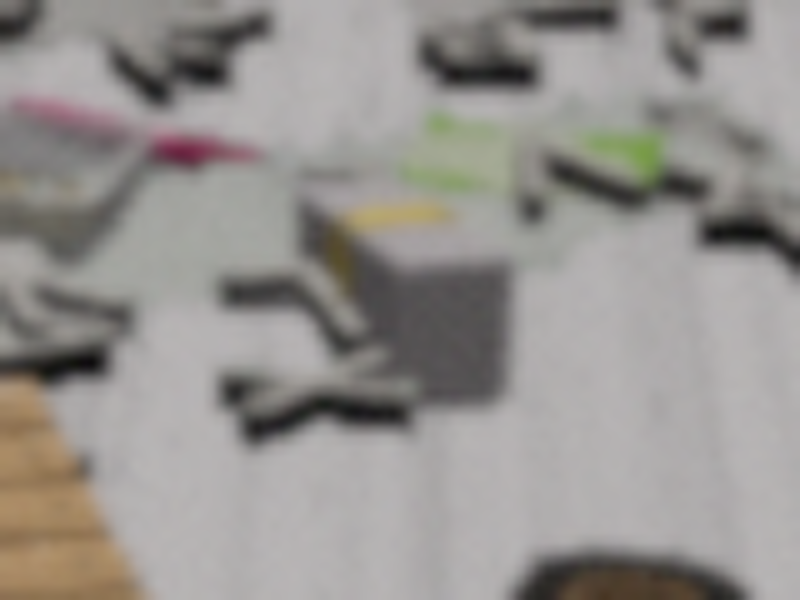

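```bash
python3 - <<'E'
from h import *
d=cam('top')
c=(np.array([(186,291),(637,136),(665,297),(222,441)],float)+.5)/12-.5+[370,193]
P=onz(d,c,[48,32,32,48]);L=(P[0]+P[3])/2;Rr=(P[1]+P[2])/2
print(P.mean(0),np.degrees(np.arctan2(*(L-Rr)[1::-1])),np.linalg.norm(L-Rr),np.linalg.norm(P[0]-P[3]),np.linalg.norm(P[1]-P[2]))
for a,b in((P[0],P[1]),(P[3],P[2])): print(np.degrees(np.arctan2(*(a-b)[1::-1])))
E
```

```text
[ 470.91477598 -184.56639911   40.        ] 106.51177410394237 121.34296729648999 37.439355794096805 40.38059312533004
107.12034105931157
105.88755867993258
```

```bash
cat >> rows.py <<'E'
YC=np.array([470.7,-183.7,0.])
Y1=(YC+4*u(106.3)+22*Z,fr(-Z,u(16.3)))
E
python3 -c "
from rows import *
print(Y1[0]);rows(up(Y1,130))
q=np.array(get_obs()['qpos']);P=fk(q)[:2];X=up(Y1,130);q=interp(P,X,8,q);q=interp(X,Y1,6,q)"
```

```text
[ 469.57733316 -179.86077883   22.        ]
n 7 dist 350.0 turn/row [0.4 0.1 4. ] tot [ 3.   0.5 28.1]
[3.19, -2.31, -3.08]
[3.02, -2.56, -3.05]
[2.84, -2.78, -3.03]
[2.64, -3.0, -3.01]
[2.42, -3.2, -2.98]
[2.2, -3.38, -2.95]
[1.96, -3.55, -2.92]
[-0.39  0.35  1.95 -0.    0.84 -0.67] wrist [ 470. -180.  462.]
[-0.39  0.58  2.   -0.    0.56 -0.67] wrist [ 470. -180.  332.]
```

```bash
python3 -m crank '[[[3.2,-2.3,-3.1],[0.4,0,4],7.5],[[3,-2.6,-3.05],[0.4,0,4],7.5],[[2.8,-2.8,-3],[0.4,0,4],7.5],[[2.6,-3,-3],[0.4,0,4],7.5],[[2.4,-3.2,-3],[0.4,0,4],7.5]]'; python3 -m crank '[[[2.2,-3.4,-3],[0.5,0.2,4],7.5],[[2,-3.6,-2.9],[0.5,0.3,4.1],7.5],[[0,0,0],[0,0,0],7.0],[[0,0,0],[0,0,0],7.0]]'; python3 -c "
from rows import *
rows(up(Y1,30))"
```

```text
t: 20.42
ee_pos: [504.8, -93.7, 186.7]
orientation: [-0.343, 1.525, 0.13]
ft_force: [1.3, -0.1, -0.7]
width: 75.3
t: 20.92
ee_pos: [471.3, -180.3, 152.5]
orientation: [-0.223, 1.558, 0.225]
ft_force: [0.2, 0.2, -0.8]
width: 70.2
n 3 dist 101.0 turn/row [ 0.  0. -0.] tot [ 0.   0.1 -0.1]
shift/row [ 3.35  0.03 -0.05]
```

```bash
python3 -m crank '[[[3.3,0,-0.05],[0,0,0],7.0],[[3.3,0,-0.05],[0,0,0],7.0],[[3.3,0,-0.05],[0,0,0],7.0],[[0,0,0],[0,0,0],7.0]]'; python3 -c "
from rows import *
import cv2
rows(Y1)
from h import cam
d=cam('side')['pixels'];cv2.imwrite('pics/s14.png',cv2.resize(d[120:220,310:410,::-1],None,fx=6,fy=6))
d=cam('top')['pixels'];cv2.imwrite('pics/t14.png',cv2.resize(d[180:250,350:450,::-1],None,fx=7,fy=7))"
```

```text
t: 21.42
ee_pos: [469.6, -178.3, 52.7]
orientation: [-0.225, 1.56, 0.229]
ft_force: [-0.0, 0.5, -0.2]
width: 70.4
n 1 dist 31.0 turn/row [ 0.3 -0.1 -0.2] tot [ 0.3 -0.1 -0.2]
shift/row [ 3.07 -0.16 -0.05]
```

View pics/s14.png

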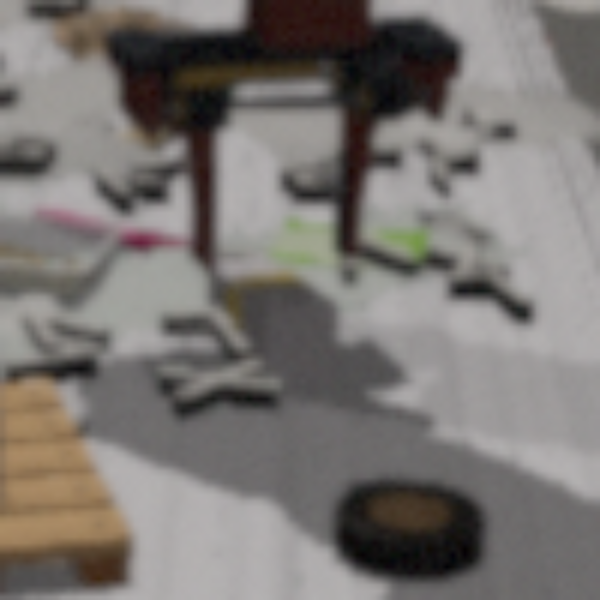

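The fingers straddle the yellow band at about (344,163) and (368,163), and the tips will stay above the loose letters. I'll descend to about 23 mm and close.

```bash
python3 -m crank '[[[2,-0.1,0],[0,0,0],7.0],[[0.9,0,0],[0,0,0],7.0],[[0,0,0],[0,0,0],7.0],[[0,0,0],[0,0,0],5.0],[[0,0,0],[0,0,0],3.0]]'; python3 -m crank '[[[0,0,0],[0,0,0],3.0],[[0,0,0],[0,0,0],3.0],[[0,0,0],[0,0,0],3.0]]'
```

```text
t: 22.15
ee_pos: [471.5, -181.6, 25.8]
orientation: [-0.225, 1.556, 0.225]
ft_force: [0.4, 0.0, 0.1]
width: 53.3
t: 22.52
ee_pos: [471.3, -181.6, 25.5]
orientation: [-0.225, 1.556, 0.225]
ft_force: [-1.2, 0.7, 4.3]
width: 40.0
```

```bash
python3 -m crank '[[[0,0,0],[0,0,0],3.0],[[-1,0,0],[0,0,0],3.0],[[-3,0,0],[0,0,0],3.0],[[-4,0,0],[0,0,0],3.0],[[0,0,0],[0,0,0],3.0]]'; python3 -m crank '[[[-5,0,0],[0,0,0],3.0],[[-5,0,0],[0,0,0],3.0],[[-4,0,0],[0,0,0],3.0],[[0,0,0],[0,0,0],3.0]]'; python3 -c "
from rows import *
import cv2
from h import cam
T=(np.array([626.3,30,126+80.]),fr(-Z,u(-70.7)))
rows(T)
q=np.array(get_obs()['qpos']);P=fk(q)[:2];q=interp(P,T,8,q)
d=cam('side')['pixels'];cv2.imwrite('pics/s15.png',cv2.resize(d[90:220,310:410,::-1],None,fx=4,fy=4))
d=cam('top')['pixels'];cv2.imwrite('pics/t15.png',cv2.resize(d[180:250,350:450,::-1],None,fx=7,fy=7))"
```

```text
t: 23.15
ee_pos: [472.5, -182.2, 107.5]
orientation: [-0.227, 1.552, 0.223]
ft_force: [0.6, -0.1, -4.0]
width: 39.4
t: 23.65
ee_pos: [471.8, -182.1, 246.4]
orientation: [-0.226, 1.553, 0.224]
ft_force: [0.5, -0.1, -4.6]
width: 39.5
n 10 dist 266.0 turn/row [ 8.7  0.  -0. ] tot [87.1  0.4 -0.1]
[0.41, 1.6, 2.08]
[0.41, 1.9, 1.81]
[0.41, 2.15, 1.51]
[0.41, 2.35, 1.16]
[0.41, 2.5, 0.79]
[0.41, 2.59, 0.41]
[0.4, 2.62, 0.01]
[0.4, 2.6, -0.39]
[0.4, 2.51, -0.78]
[0.4, 2.36, -1.15]
[ 0.03  0.44  1.64 -0.    1.06  1.26] wrist [626.  30. 516.]
```

View pics/s15.png

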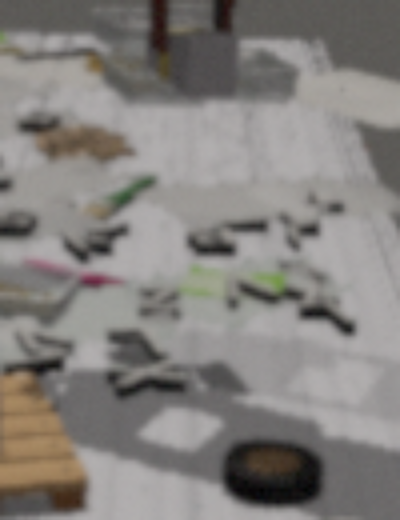

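View pics/t15.png

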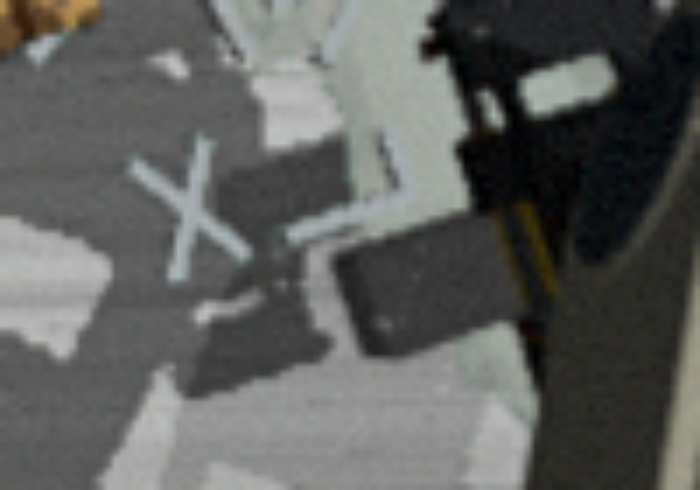

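```bash
cat >> rows.py <<'E'
Y2=(np.array([627.9,30.7,129.5]),fr(-Z,u(-70.7)))
E
python3 -m crank '[[[0.4,1.6,2.1],[8.7,0,0],3.0],[[0.4,1.9,1.8],[8.7,0,0],3.0],[[0.4,2.2,1.5],[8.7,0,0],3.0],[[0.4,2.4,1.2],[8.7,0,0],3.0],[[0.4,2.5,0.8],[8.7,0,0],3.0]]'; python3 -m crank '[[[0.4,2.6,0.4],[8.7,0,0],3.0],[[0.4,2.6,0],[8.7,0,0],3.0],[[0.4,2.6,-0.4],[8.7,0,0],3.0],[[0.4,2.5,-0.8],[8.7,0,0],3.0],[[0.4,2.4,-1.2],[8.7,0,0],3.0]]';python3 -m crank '[[[0,0,0],[0,0,0],3.0],[[0,0,0],[0,0,0],3.0]]'; python3 -c "
from rows import *
import cv2
from h import cam
rows(up(Y2,25))
d=cam('side')['pixels'];cv2.imwrite('pics/s16.png',cv2.resize(d[100:230,240:380,::-1],None,fx=4,fy=4))
d=cam('top')['pixels'];cv2.imwrite('pics/t16.png',cv2.resize(d[110:240,250:420,::-1],None,fx=4,fy=4))"
```

```text
t: 24.38
ee_pos: [546.9, -73.5, 221.8]
orientation: [0.375, 1.542, -0.374]
ft_force: [0.6, -1.2, -4.6]
width: 39.8
t: 25.0
ee_pos: [623.5, 33.2, 201.6]
orientation: [0.959, 1.352, -0.961]
ft_force: [-0.3, 0.2, -4.3]
width: 39.7
t: 25.25
ee_pos: [623.4, 32.2, 203.2]
orientation: [0.954, 1.354, -0.955]
ft_force: [-0.8, -0.8, -4.1]
width: 40.0
n 1 dist 49.0 turn/row [ 0.2 -0.1  0.1] tot [ 0.2 -0.1  0.1]
shift/row [4.87 0.39 0.3 ]
```

View pics/s16.png

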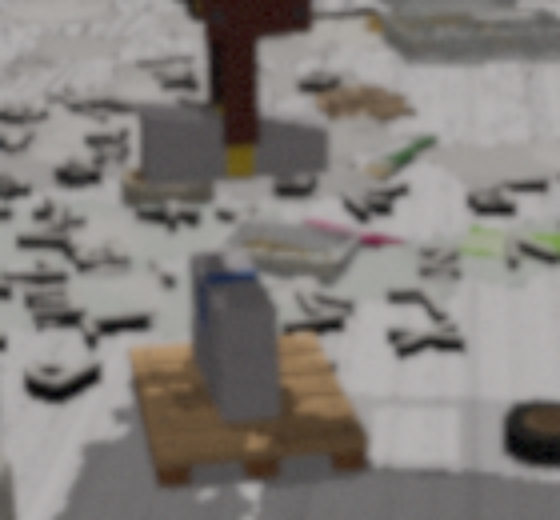

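View pics/t16.png

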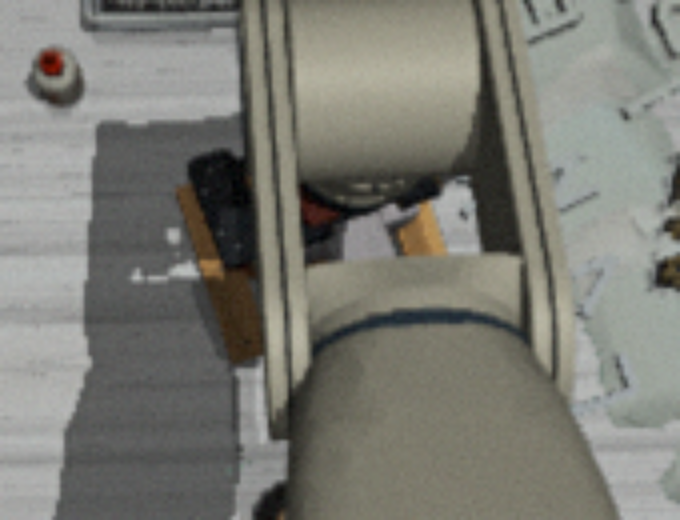

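```bash
python3 -m crank '[[[2.4,0.2,0.15],[0,0,0],3.0],[[2.4,0.19,0.15],[0,0,0],3.0],[[0,0,0],[0,0,0],3.0],[[0,0,0],[0,0,0],3.0]]'; python3 -c "
from rows import *
import cv2
from h import cam
rows(Y2)
d=cam('side')['pixels'];cv2.imwrite('pics/s17.png',cv2.resize(d[120:220,260:350,::-1],None,fx=6,fy=6))"
```

```text
t: 25.85
ee_pos: [630.0, 30.7, 158.6]
orientation: [0.958, 1.349, -0.954]
ft_force: [-0.5, 0.3, -3.9]
width: 40.1
n 1 dist 29.0 turn/row [ 0.1  0.  -0.2] tot [ 0.1  0.  -0.2]
shift/row [ 2.91 -0.21 -0.07]
```

View pics/s17.png

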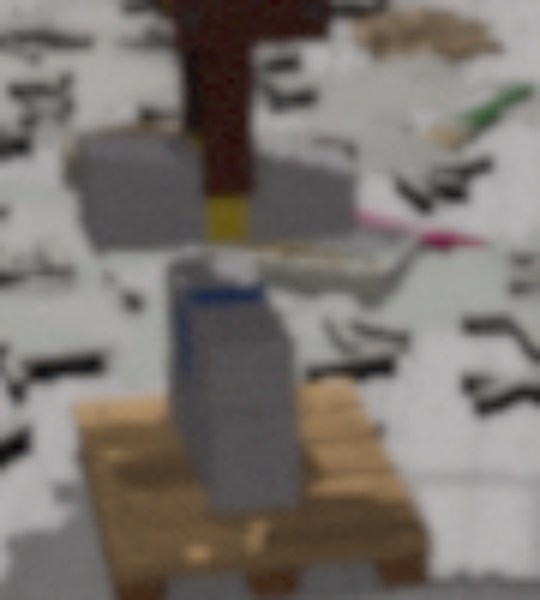

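```bash
python3 -m crank '[[[1.5,-0.2,-0.07],[0,0,0],3.0],[[1.0,0,0],[0,0,0],3.0],[[0,0,0],[0,0,0],3.0],[[0,0,0],[0,0,0],3.0]]'; python3 -m crank '[[[0.25,0,0],[0,0,0],3.0],[[0,0,0],[0,0,0],3.0]]'
```

```text
t: 26.4
ee_pos: [627.8, 31.1, 132.7]
orientation: [0.957, 1.349, -0.954]
ft_force: [-0.7, -0.9, -3.5]
width: 39.7
t: 26.65
ee_pos: [627.7, 31.1, 130.3]
orientation: [0.957, 1.349, -0.954]
ft_force: [0.4, 0.3, -4.3]
width: 39.5
```

```bash
python3 -m crank '[[[0.12,0,0],[0,0,0],3.0],[[0,0,0],[0,0,0],3.0]]'; python3 -m crank '[[[0.1,0,0],[0,0,0],3.0],[[0,0,0],[0,0,0],3.0]]'
```

```text
t: 26.9
ee_pos: [628.0, 31.1, 129.5]
orientation: [0.958, 1.349, -0.954]
ft_force: [0.6, 0.6, -1.4]
width: 39.8
t: 27.15
ee_pos: [628.1, 31.1, 129.4]
orientation: [0.958, 1.349, -0.953]
ft_force: [-2.9, 0.4, 6.0]
width: 39.9
```

Contact came at 129.5 mm, as predicted. Now to release, retreat straight up and look.

```bash
python3 -m crank '[[[0,0,0],[0,0,0],4.2],[[0,0,0],[0,0,0],5.0],[[0,0,0],[0,0,0],6.0],[[0,0,0],[0,0,0],7.0],[[0,0,0],[0,0,0],7.0]]'; python3 -m crank '[[[-2,0,0],[0,0,0],7.0],[[-4,0,0],[0,0,0],7.0],[[-5,0,0],[0,0,0],7.0],[[-5,0,0],[0,0,0],7.0],[[0,0,0],[0,0,0],7.0]]'; python3 go.py 480 -250 320
```

```text
t: 27.78
ee_pos: [627.7, 31.1, 128.0]
orientation: [0.957, 1.349, -0.954]
ft_force: [-0.0, -0.1, -0.2]
width: 69.9
t: 28.4
ee_pos: [630.0, 31.0, 294.6]
orientation: [0.961, 1.341, -0.948]
ft_force: [-1.0, -0.1, -1.0]
width: 70.3
shift cm [ -2.76 -23.46  21.52] dist 320.0
```

```bash
python3 -m crank '[[[-0.4,-3.4,3.1],[0,0,0],7.0],[[-0.4,-3.4,3.1],[0,0,0],7.0],[[-0.4,-3.4,3.1],[0,0,0],7.0],[[-0.4,-3.4,3.1],[0,0,0],7.0],[[-0.4,-3.4,3.1],[0,0,0],7.0]]'; python3 -m crank '[[[-0.4,-3.4,3.1],[0,0,0],7.0],[[-0.4,-3.4,3.1],[0,0,0],7.0],[[0,0,0],[0,0,0],7.0]]'; python3 - <<'E'
from h import *
T=cam('top');s=cam('side')['pixels'];t=T['pixels']
cv2.imwrite('pics/tF.png',t[:,:,::-1])
cv2.imwrite('pics/t18.png',cv2.resize(t[135:200,295:370,::-1],None,fx=9,fy=9,interpolation=cv2.INTER_CUBIC))
cv2.imwrite('pics/s18.png',cv2.resize(s[120:280,240:400,::-1],None,fx=3.6,fy=3.6,interpolation=cv2.INTER_CUBIC))
E
```

```text
t: 29.02
ee_pos: [517.3, -172.8, 307.6]
orientation: [0.957, 1.35, -0.954]
ft_force: [0.6, -0.6, -0.8]
width: 70.0
t: 29.4
ee_pos: [473.6, -254.8, 315.6]
orientation: [0.96, 1.348, -0.957]
ft_force: [0.3, -0.2, -0.0]
width: 70.1
```

View pics/t18.png

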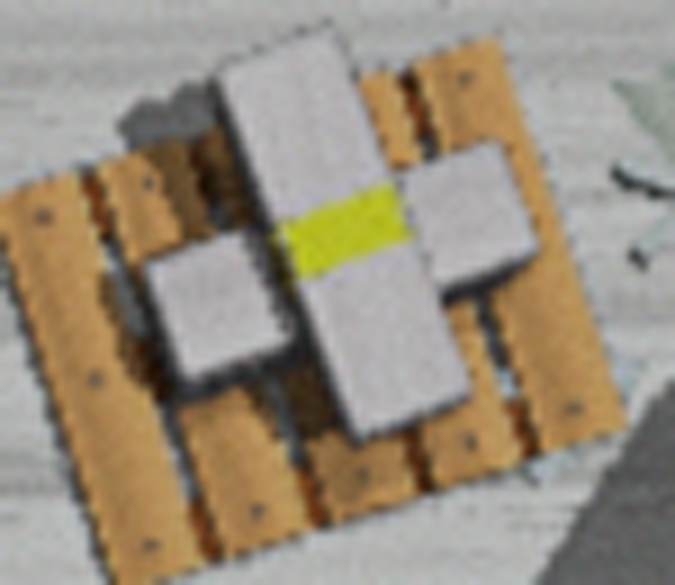

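View pics/s18.png

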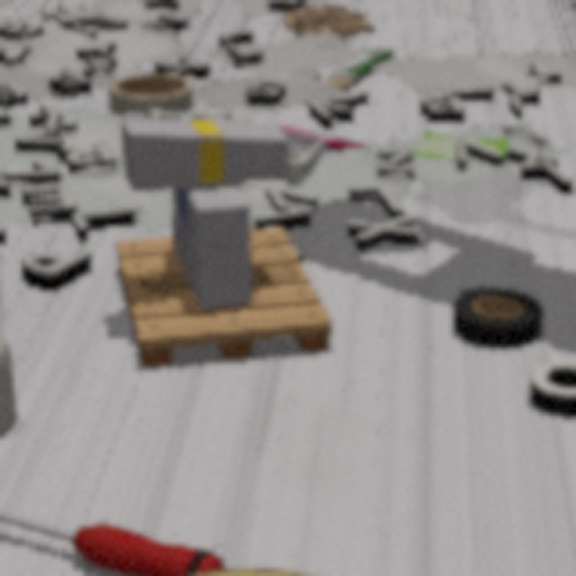

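View pics/tF.png

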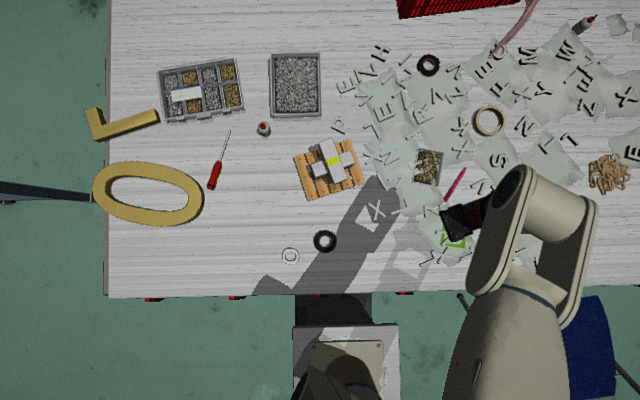

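```bash
python3 - <<'E'
from h import *
T=cam('top')
c=(np.array([(219,76),(338,29),(468,393),(361,437)],float)+.5)/9-.5+[295,135]
P=onz(T,c,[152,152,136,136]);A=(P[0]+P[1])/2;B=(P[2]+P[3])/2
print("yellow",P.mean(0),"yaw",np.degrees(np.arctan2(*(A-B)[1::-1])),np.linalg.norm((A-B)[:2]),np.linalg.norm(P[0]-P[1]),np.linalg.norm(P[2]-P[3]))
b=(np.array([(145,260),(500,143),(538,245),(185,388)],float)+.5)/9-.5+[295,135]
Q=onz(T,b,104);print("blue",Q.mean(0))
for n,im,p in(("before",cv2.imread("pics/top0.png"),0),("now",T["pixels"][:,:,::-1],0)):
    h=cv2.cvtColor(im,cv2.COLOR_BGR2GRAY).astype(float)
a=cv2.imread("pics/top0.png").astype(int);n=T["pixels"][:,:,::-1].astype(int)
for nm,(x,y,r) in dict(tape=(325,240,14),ring=(290,256,11),glue=(263,129,10),screw=(218,165,40)).items():
    d=abs(a[y-r:y+r,x-r:x+r]-n[y-r:y+r,x-r:x+r]).max(2);print(nm,d.mean().round(1),(d>60).sum())
E
```

```text
yellow [626.59622381  30.25635412 144.        ] yaw 19.718211954488197 115.46046283228937 38.559117899867815 35.14403890726178
blue [625.11827824  29.447752   104.        ]
tape 20.3 104
ring 11.8 0
glue 10.5 0
screw 11.8 0
```

```bash
python3 -c "
from workcell import *
print(close_job())"
```

```text
the job is handed in; nothing more can be done
None
```

The stack is built and handed in at about 29.5 s of the 72 s. I stood the blue ingot on its thick end, regripped it from the base side, turned it over onto the plain ingot, and laid the yellow one crosswise on top.

My last checks, from the camera images:

| Item | Measured | Compared with |
|---|---|---|
| Blue centre | (625.1, 29.4) mm | plain at (625.4, 30.3) mm, aligned to about 1° |
| Yellow centre | (626.6, 30.3) mm, yaw 19.7° | crosswise target about 19.3° |
| Height at contact, blue | within 1 mm of the 80 mm step | expected 80 mm |
| Height at contact, yellow | within 1 mm of the 80 mm step | expected 80 mm |

- **Released:** the gripper let go and retreated, and the wrist force read about zero.
- **Bystanders:** the ring, bottle and screwdriver look unchanged from the first picture. The tape's pixels did differ; I put that down to the arm's shadow, since by eye it still lies at (325, 240) px.
- **Disagreement:** while blue was held over the plain ingot, the two cameras put it about 3 mm either side of the arm's own reading, across the ingot. I placed it at a compromise. The pictures after release showed the ends flush.
- **Under-read sizes:** edge lengths and widths came out up to about 5 mm short of the given sizes in the top view, because of the pixel size and shadow.

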